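# Release the specimen carrier from its left-hand clamp

## Task

The black clamp knob on the sloping drilling stand has a left-hand thread: turn it clockwise (seen from above) until it comes up against its stop, without ever tightening it, and leave it fully loosened. Then draw the specimen carrier plate out from under the raised clamp washer and lay it flat, specimen upward, in the blue tray without dropping it. Do not disturb the bottle, the steel cup or the handpiece.

Things in the scene. Friction and masses are not known exactly. Their poses are not given: they have to be found in the camera images.
- stand_seat (a point): Fixed grey drilling stand, base 170 x 110 mm, with a board sloping 30 degrees, low end towards the robot. The point is where the fixed steel stud (10 mm thick, square to the slope) leaves the board, 105 mm above the table. Axes: z vertical, x level, towards the slope's high end. The board runs from 112 mm down the slope to 38 mm up the slope of this point, 96 mm wide.
- lip_top (a point): Top middle of the steel lip across the low end of the sloping board. The lip stands 8 mm above the board and spans 109.5 to 117.5 mm down the slope from the stud; it keeps the carrier plate from sliding down. Axes as stand_seat.
- knob_grip (a point): Black wing knob: a bar 60 mm long, 14 mm thick, 34 mm tall, red mark at one end. The point is the bar's middle, on the stud axis, 17 mm below its top and 24 mm above the steel clamp washer (52 mm across, 5 mm thick). x runs along the bar, z along the stud away from the slope (30 degrees off vertical, leaning to the low end). Needs about 0.15 N m to turn; stays where left.
- clamp_knob (a joint): Turn of the knob, rad; grows clockwise seen from outside, which loosens it (coarse left-hand thread): knob and washer rise 4.46 mm per rad along the stud. Starts at 0.05 to 0.4; end stop, fully loosened, at 3.0. At 0 the washer is 1.5 mm above the carrier plate, at 3.0 14.9 mm. Below -0.2 counts as tightening.
- specimen (a point): Centre of the bone-coloured resin block, 44 (x) x 36 (y) x 40 mm (z), fixed on the carrier plate: grip it across its 36 mm. x runs along the plate to its slotted end (up the slope at the start), z out of the plate. Plate underside 30 mm below this point, blunt end 28 mm behind (-x), slotted end 110 mm ahead (+x), stud at the start 80 mm ahead. About 0.4 kg with the plate.
- plate_centre (a point): Middle of the aluminium carrier plate (138 x 84 x 10 mm), 41 mm ahead (+x) of and 25 mm below the specimen's centre; same axes. A 16 mm slot in its +x end straddles the stud under the washer. To come out it must be lifted square to the slope by more than 8 mm (over the lip) and drawn down the slope, parallel to it, by more than 56 mm (past the washer).
- blue_tray: Fixed open blue tray, 220 (x) x 160 (y) x 22 mm high, walls 5 mm, floor 5 mm thick. Origin: centre of its underside, on the table. The carrier goes here, either way round.
- grey_tray: Fixed open grey tray of the same size; stays empty. Origin: centre of its underside.
- bottle: White bottle with blue cap, 60 mm across, 150 mm high, standing behind and beside the stand. Origin: centre of its underside. Leave alone.
- cup: Steel cup, 72 mm across, 75 mm high, standing behind and beside the stand. Origin: centre of its underside. Leave alone.
- handpiece: White and steel handpiece lying on its rest behind the stand, 130 mm long along its x, 22 mm thick. Origin: its underside near the middle. Leave alone.
There are look-alikes about, which are no part of the job. What is shaped like the part that bears stand_seat but yellow is not meant. What is shaped like the part that bears specimen but red is not meant.

How it is judged:
By the outcome, as a careful person would: the job done as asked, in the order asked, and still so for the second after the job is handed in, with the robot touching nothing.
It also fails if it takes over 69 s, if anything falls off the work surface, if the arm or the gripper's body presses on something with over 40 N, if the wrist force passes 120 N, or if a joint passes its speed limit or range.

## Robot

A 6-joint arm with a two-finger parallel gripper is mounted at the origin on the work surface. World frame = base frame: x ahead of the robot, y to its left, z up, the work surface at z = 0. Lengths are in mm, angles in rad, forces in N, time in s.
With the tool pointing down it reaches from about 325 to 900 mm from the base axis. Payload 6.1 kg.
Tool frame: the origin (TCP) lies on the centre line of the jaws, within the pads' length; the fingertips stand 8 mm ahead of it and the grasp point (between the pads) lies 11 mm behind it; z points along the fingers, x is the direction in which the jaws open and shut, and the axes are right-handed (so a half turn about z gives the same grasp; the last joint's range is limited). The gripper opens to 87 mm and grips with 3 to 60 N. Pads are 19 mm wide; open, the fingers measure 117 mm over their backs; the gripper's body (75 mm by 190 mm) begins 51 mm behind the grasp point.
Start: joints at [-1.454, 0.22, 1.526, -0, 1.395, -0.126], TCP at [150.257, -606.662, 230.538] pointing down, gripper open.
Joint ranges: [-2.98, 2.98], [-0.91, 2.08], [0.09, 2.57], [-1.24, 4.39], [0.2, 2.65], [-2.68, 2.68]. Speed limits (rad/s): [2.57, 2.57, 3.01, 3.14, 3.14, 3.14].

## Interface

Orientations are given as [roll, pitch, yaw] about the fixed x, y, z axes, in that order (R = Rz(yaw) Ry(pitch) Rx(roll)).
In Python, from cell import robot gives the robot as it stands.
- The arm moves only by the tool servo_tool, never from a script. Its argument "commands" is a list of rows, each a list of 4 numbers: the shift along the tool's x, y, z scaled (see below), then the turn about the tool's z scaled (see below). A call has 1 to 12 rows; each row shifts and turns the commanded pose from where the row before left it, along the tool's axes as they then stand; what a row does not reach is not made up. The controller multiplies each number of a shift by 0.025 m and each number of a turn by 60 degrees. A row lasts 1/8 s, in which the tool goes at most 62.5 mm and 10.7 degrees, less where a joint would pass 70% of its speed; a pose out of reach is approached as far as the arm can. A call with a number of a shift or a turn outside -1 to 1 is refused whole. A call with a gripper value outside its range is refused whole. "gripper" is the opening, from 0 (shut) to 1 (fully open), set as the call begins (left out, the last holds). The fingers move at their own pace and stop on an object; "force" is the grip in N (left out, the last holds). Time passes only in rows, so rows that do not move let the fingers close. It gives the time, the measured TCP pose, the force and the opening at its end, in the units of the state.
- robot.get_obs(): the state, without advancing time (a new reading comes with each control period).
- robot.read_camera(name): name is "side" or "top" or "wrist"; returns a dict with "frame" (384x512x3 uint8, red, green, blue), "fx", "fy", "cx", "cy" (pixels), "R" (3x3) and "t" (3): a world point X has camera coordinates R X + t; the wrist camera has in their place "T_tool_cam" (4x4, takes a point from camera to tool coordinates, whose origin is the TCP and whose axes are the tool frame's). Camera axes: x right, y down, z forward; pixel columns grow to the right and rows downward; lengths in mm; the calibration is good to about 2 mm. The wrist camera is an equidistant fisheye: a pixel r from the principal point sees the ray r / f radians off the axis. A picture is of the moment at which its call begins: read the wrist's pose just before it. There is no depth.
- robot.finish_job(): hands the job in, once; it reports no verdict.
The state is a dict: "clock": time; "qpos": joint angles; "joint_velocities": joint speeds; "joint_efforts": joint torques, N m; "tcp_pos": TCP position; "tcp_rot": TCP orientation; "force": force on the tool from outside, world axes, zero at the start; "ft_torque": the same for the moment, N m; "opening": finger opening in mm.
Only numpy, scipy, OpenCV 4.12 (cv2) and the standard library are available. Lean on these libraries where they do the work, as an engineer would, in place of code of your own. Each camera call takes 0.05 s, during which the arm holds its last target.

## Working session

There is one attempt and no reset: what is moved stays moved. The work goes in short steps, Python scripts to look and compute and a tool call to move; the robot and the scene stay as the last step left them, time stands still between calls to the robot, and variables do not carry over. Pictures are saved under pics/ and viewed, and the job is handed in when it is done.

Besides the shell and the picture viewer there is one more tool, called as name(argument=value, ...) on one line, values as JSON. servo_tool: Moves the arm, as the interface text tells. Its arguments: {"type":"object","properties":{"commands":{"type":"array","items":{"type":"array","items":{"type":"number"}}},"gripper":{"type":"number"},"force":{"type":"number"}},"required":["commands"]}

```bash
ls; mkdir -p pics; cat > h.py <<'E'
from cell import robot
import numpy as np, cv2
def snap(name,tag):
    o=robot.get_obs(); c=robot.read_camera(name)
    cv2.imwrite(f'pics/{tag}.png',c['frame'][:,:,::-1]); np.savez(f'pics/{tag}.npz',tcp=o['tcp_pos'],rot=o['tcp_rot'],**{k:v for k,v in c.items()})
    return c,o
E
python3 - <<'E'
from h import *
for n in ('side','top','wrist'):
    c,o=snap(n,n+'0'); print(n,{k:np.round(v,3).tolist() for k,v in c.items() if k!='frame'})
print(o)
E
```

```text
pics
side {'fx': 362.132, 'fy': 362.132, 'cx': 259.345, 'cy': 185.832, 'R': [[-0.812, -0.583, 0.001], [-0.432, 0.601, -0.672], [0.391, -0.547, -0.74]], 't': [397.51, 273.153, 1236.722]}
top {'fx': 451.441, 'fy': 451.441, 'cx': 261.881, 'cy': 188.099, 'R': [[-0.004, -1.0, 0.005], [-0.998, 0.004, -0.07], [0.07, -0.006, -0.998]], 't': [17.049, 479.154, 1574.36]}
wrist {'fx': 297.319, 'fy': 297.319, 'cx': 251.986, 'cy': 192.548, 'T_tool_cam': [[1.0, 0.001, 0.001, -0.352], [-0.001, 0.959, 0.285, -79.063], [-0.0, -0.285, 0.959, -154.356], [0.0, 0.0, 0.0, 1.0]]}
{'clock': 0.1, 'qpos': array([-1.45409048e+00,  2.21125070e-01,  1.52749777e+00,  4.32693718e-06,
        1.39469716e+00, -1.26089354e-01]), 'joint_velocities': array([-0.00151555, -0.00370347, -0.00223066,  0.00102502, -0.00157434,
        0.00063999]), 'joint_efforts': array([ 9.85339211e-04, -4.95943201e+01, -3.88519049e+01,  7.01633608e-02,
        5.14985493e-02, -5.25285918e-05]), 'tcp_pos': array([ 150.20096911, -606.12459233,  229.55981978]), 'tcp_rot': array([-3.14137120e+00,  1.71310217e-03, -1.32800170e+00]), 'force': array([-0.68116032, -0.18251534,  0.16989   ]), 'ft_torque': array([-0.03869439, -0.02075586,  0.0063463 ]), 'opening': 87.01328341324124}
```

View pics/side0.png

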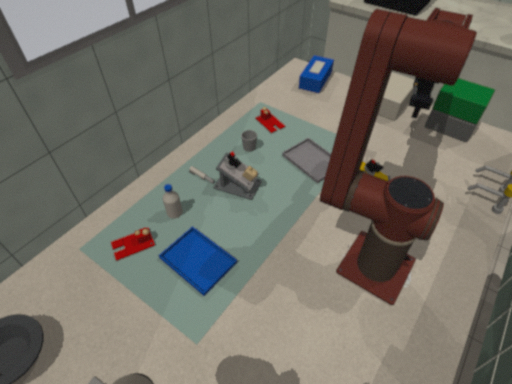

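View pics/top0.png

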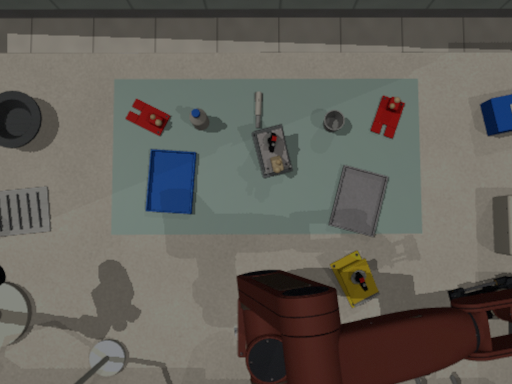

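View pics/wrist0.png

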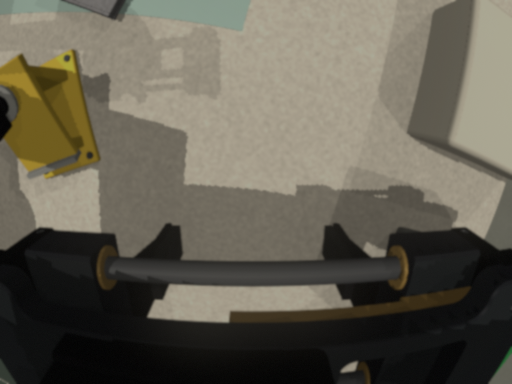

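The grey stand is near top px (272,150), the blue tray near (172,181), and the grey tray near (359,200). The bottle is at (200,118), the cup at (333,121) and the handpiece at (259,105). I'll enlarge the stand.

```bash
python3 - <<'E'
import cv2,numpy as np
a=cv2.imread('pics/top0.png')[85:185,235:315]; b=cv2.imread('pics/side0.png')[140:210,180:270]
a=cv2.resize(a,None,fx=6,fy=6,interpolation=cv2.INTER_CUBIC); b=cv2.resize(b,None,fx=8,fy=8,interpolation=cv2.INTER_CUBIC)
cv2.imwrite('pics/topz.png',a);cv2.imwrite('pics/sidez.png',b)
# estimates on planes
def ray(d,u,v,z):
    K=np.array([(u-d['cx'])/d['fx'],(v-d['cy'])/d['fy'],1]);R=d['R'];C=-R.T@d['t'];r=R.T@K
    return C+r*(z-C[2])/r[2]
d=np.load('pics/top0.npz');
im=cv2.imread('pics/top0.png');h=cv2.cvtColor(im,cv2.COLOR_BGR2HSV)
m=cv2.inRange(h,(105,150,60),(125,255,255)); m[:, :130]=0; m[:140]=0; m[:,220:]=0
c=max(cv2.findContours(m,0,2)[0],key=cv2.contourArea); r=cv2.minAreaRect(c); print(r)
for p in cv2.boxPoints(r): print(p,ray(d,*p,22))
for u,v in ((272,150),(278,166),(359,200)): print(u,v,ray(d,u,v,120))
E
```

```text
((170.63507080078125, 181.17669677734375), (45.46802520751953, 61.64592361450195), 4.236394882202148)
[145.68622 210.23604] [402.78925597 421.70672385  22.        ]
[150.24011 148.75856] [619.49597661 408.64559178  22.        ]
[195.58392 152.11736] [607.01671565 248.6646376   22.        ]
[191.03003 213.59483] [390.42645636 263.2473904   22.        ]
272 150 [598.47626962 -18.31601019 120.        ]
278 166 [545.0613616  -37.85679272 120.        ]
359 200 [ 431.53492776 -303.85865765  120.        ]
```

View pics/topz.png

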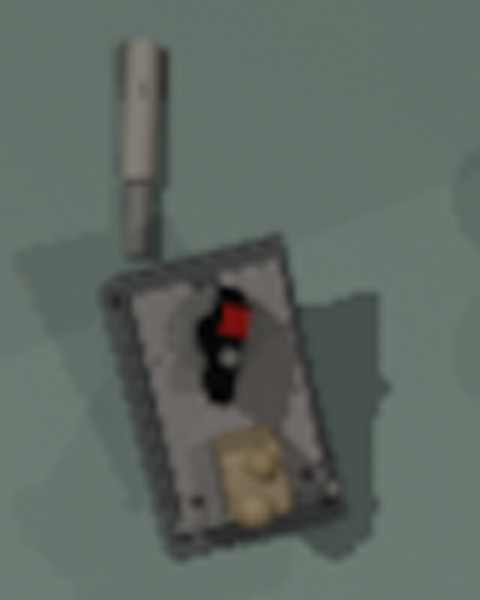

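View pics/sidez.png

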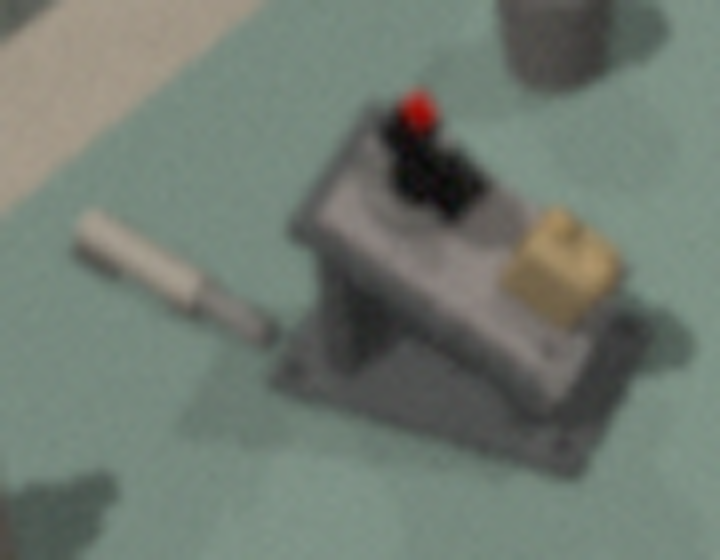

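servo_tool(commands=[[-0.78, -0.95, -0.12, 0], [-0.78, -0.95, -0.12, 0], [-0.78, -0.95, -0.12, 0], [-0.78, -0.95, -0.12, 0], [-0.78, -0.95, -0.12, 0], [-0.78, -0.95, -0.12, 0], [-0.78, -0.95, -0.12, 0], [-0.78, -0.95, -0.12, 0], [-0.78, -0.95, -0.12, 0], [-0.78, -0.95, -0.12, 0], [-0.78, -0.95, -0.12, 0], [-0.78, -0.95, -0.12, 0]], gripper=1)

```text
clock: 1.65
tcp_pos: [371.0, -310.0, 266.4]
tcp_rot: [3.141, 0.0, -1.328]
force: [0.7, -0.4, -0.1]
opening: 87.5
```

servo_tool(commands=[[-0.78, -0.95, -0.12, 0], [-0.78, -0.95, -0.12, 0], [-0.78, -0.95, -0.12, 0], [-0.78, -0.95, -0.12, 0], [-0.78, -0.95, -0.12, 0], [-0.78, -0.95, -0.12, 0], [-0.78, -0.95, -0.12, 0], [-0.78, -0.95, -0.12, 0], [-0.78, -0.95, -0.12, 0], [-0.78, -0.95, -0.12, 0], [-0.78, -0.95, -0.12, 0], [-0.78, -0.95, -0.12, 0]])

```text
clock: 3.15
tcp_pos: [591.4, -14.4, 302.2]
tcp_rot: [3.141, 0.0, -1.328]
force: [0.2, -0.3, -0.1]
opening: 87.0
```

servo_tool(commands=[[0, 0, 0, -0.165], [0, 0, 0, -0.165], [0, 0, 0, -0.165], [0, 0, 0, -0.165], [0, 0, 0, -0.165], [0, 0, 0, -0.165], [0, 0, 0, -0.165], [0, 0, 0, -0.165], [0, 0, 0, -0.165], [0, 0, 0, -0.165], [0, 0, 0, -0.165], [0, 0, 0, -0.165]])

```text
clock: 4.65
tcp_pos: [590.8, -15.3, 302.1]
tcp_rot: [-3.141, 0.001, 0.751]
force: [-0.2, -0.3, -0.3]
opening: 87.3
```

servo_tool(commands=[[0, 0, 0, -0.165], [0, 0, 0, -0.165], [0, 0, 0, -0.165], [0, 0, 0, -0.165], [0, 0, 0, 0]])

```text
clock: 5.28
tcp_pos: [590.8, -15.3, 302.1]
tcp_rot: [-3.141, -0.0, 1.435]
force: [0.2, 0.3, -0.6]
opening: 87.2
```

```bash
python3 - <<'E'
from h import *
c,o=snap('wrist','w1'); print(o['qpos'],o['tcp_rot'])
c,o=snap('side','s1')
im=cv2.imread('pics/w1.png'); cv2.imwrite('pics/w1z.png',cv2.resize(im,None,fx=1.5,fy=1.5,interpolation=cv2.INTER_CUBIC))
E
```

```text
[-1.59321753e-01  1.02769492e-01  1.52540308e+00  1.59121747e-05
  1.51412637e+00 -1.59433872e+00] [-3.14088694e+00 -3.25076770e-05  1.43501605e+00]
```

View pics/w1z.png

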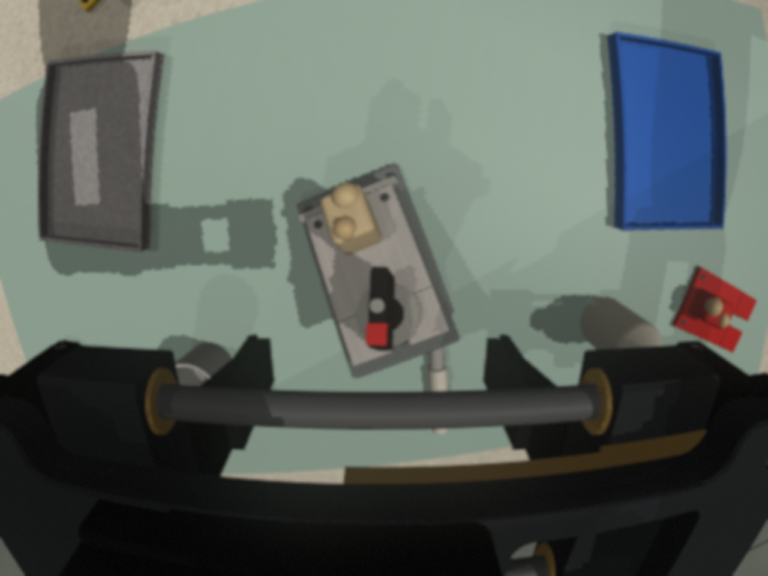

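The picture shows the stand with its lip at the top and its high end at the bottom. The stud end is near (378,305) and the red mark near (378,334), both in 1.5x pixels. The blue tray is at the upper right.

```bash
cat >> h.py <<'E'
from scipy.spatial.transform import Rotation as Ro
def ray(tag,u,v):
    d=np.load(f'pics/{tag}.npz')
    x,y=(u-d['cx'])/d['fx'],(v-d['cy'])/d['fy']
    if 'T_tool_cam' in d:
        r=np.hypot(x,y); k=np.array([np.sin(r)*x/r,np.sin(r)*y/r,np.cos(r)]) if r>1e-9 else np.array([0,0,1.])
        T=d['T_tool_cam'];Rt=Ro.from_euler('xyz',d['rot']).as_matrix()
        return d['tcp']+Rt@T[:3,3],Rt@T[:3,:3]@k
    R=d['R'];k=R.T@np.array([x,y,1]);return -R.T@d['t'],k/np.linalg.norm(k)
def onz(tag,u,v,z):
    C,k=ray(tag,u,v);return C+k*(z-C[2])/k[2]
def tri(*l):
    A=np.zeros((3,3));b=np.zeros(3)
    rs=[ray(*q) for q in l]
    for C,k in rs:
        P=np.eye(3)-np.outer(k,k);A+=P;b+=P@C
    X=np.linalg.solve(A,b);return X,[np.linalg.norm((np.eye(3)-np.outer(k,k))@(X-C)) for C,k in rs]
E
python3 - <<'E'
from h import *
np.set_printoptions(precision=1,suppress=True)
w='w1'
im=cv2.imread('pics/w1.png')[100:270,180:330]; cv2.imwrite('pics/w1k.png',cv2.resize(im,None,fx=5,fy=5,interpolation=cv2.INTER_CUBIC)[:,:750][:590])
for n,u,v,z in (('hiR',457,338,124),('hiL',354,376,124),('lipL',300,207,55),('lipR',395,168,55),('stud',378,305,155),('b1',618,33,22),('b2',721,53,22),('b3',725,228,22),('b4',617,229,22)):
    print(n,onz(w,u/1.5,v/1.5,z))
print(tri((w,252,203.3),('top0',273,144.7)))
E
```

```text
hiR [661.8  40.7 124. ]
hiL [684.4 -47.8 124. ]
lipL [545.5 -80.2  55. ]
lipR [522.8   9.7  55. ]
stud [614.5 -18.  155. ]
b1 [394.5 269.6  22. ]
b2 [404.8 425.1  22. ]
b3 [621.5 413.1  22. ]
b4 [609.3 244.5  22. ]
(array([606.6, -18.4, 178.1]), [np.float64(1.5175633186269213), np.float64(1.517563318626936)])
```

View pics/w1k.png

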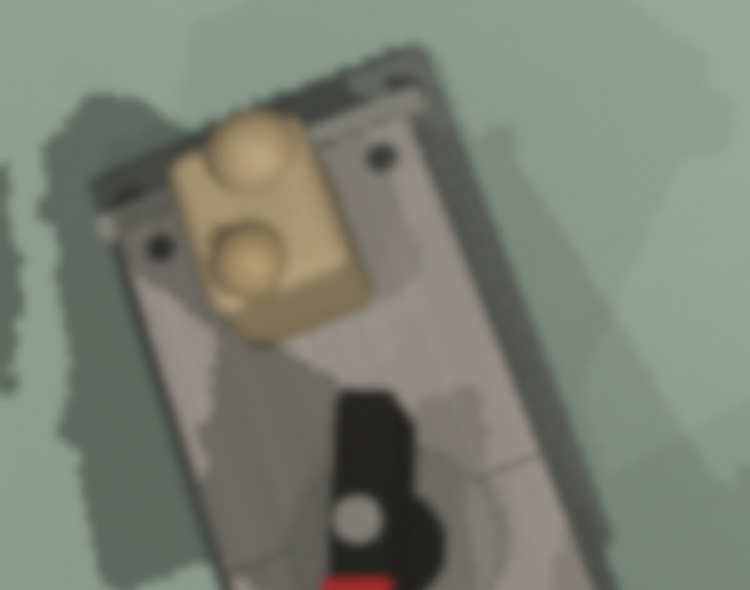

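```bash
python3 - <<'E'
from h import *
im=cv2.imread('pics/w1.png')[170:270,210:330]; cv2.imwrite('pics/w1m.png',cv2.resize(im,None,fx=6,fy=6,interpolation=cv2.INTER_CUBIC)[:600])
E
```

```text
(no output)
```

View pics/w1m.png

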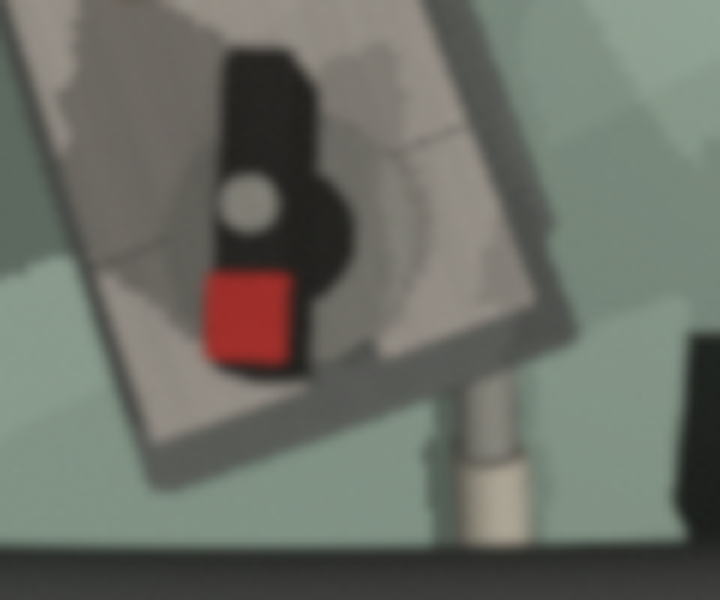

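```bash
python3 - <<'E'
from h import *
np.set_printoptions(precision=1,suppress=True)
w='w1'
def m(u,v): return u/6+210,v/6+170
def k(u,v): return u/5+180,v/5+100
P={}
for n,(u,v),z in (('hiL',m(155,440),124),('hiR',m(537,300),124),('seamL',m(110,262),120),('seamR',m(465,128),120),('lipL',k(107,225),55),('lipR',k(418,98),55),('stud',m(249,203),160),('redfar',m(247,362),160),('redfarL',m(205,362),160),('redfarR',m(290,362),160),('barnear',m(262,50),150),('scrL',k(161,248),60),('scrR',k(380,156),60)):
    P[n]=onz(w,u,v,z); print(n,P[n])
for a,b in (('hiL','hiR'),('seamL','seamR'),('lipL','lipR')):
    d=P[b]-P[a]; print(a,np.hypot(*d[:2]),np.degrees(np.arctan2(d[1],d[0]))-90,(P[a]+P[b])/2)
a=(P['lipL']+P['lipR'])/2;b=(P['hiL']+P['hiR'])/2;d=b-a;print('axis',d,np.degrees(np.arctan2(d[1],d[0])),np.hypot(*d[:2]))
E
```

```text
hiL [674.2 -46.4 124. ]
hiR [653.8  34.8 124. ]
seamL [635.4 -49.7 120. ]
seamR [617.   24.1 120. ]
lipL [555.3 -79.9  55. ]
lipR [533.    8.7  55. ]
stud [613.3 -18.3 160. ]
redfar [643.4 -22.8 160. ]
redfarL [642.4 -30.4 160. ]
redfarR [644.5 -15.1 160. ]
barnear [588.7 -12.7 150. ]
scrL [563.2 -65.3  60. ]
scrR [546.9  -3.5  60. ]
hiL 83.71478026065694 14.07278591008783 [664.   -5.8 124. ]
seamL 76.11481217206978 13.996070877215203 [626.2 -12.8 120. ]
lipL 91.35533639435579 14.117813036724911 [544.2 -35.6  55. ]
axis [119.8  29.8  69. ] 13.978864634794794 123.47184472130274
```

```bash
python3 - <<'E'
from h import *
np.set_printoptions(precision=1,suppress=True)
ps=np.radians(14);X=np.array([np.cos(ps),np.sin(ps),0]);S=np.array([642.5,-10.9,105]);Y=np.array([-X[1],X[0],0])
a=X*np.cos(np.pi/6)+np.array([0,0,.5]);n=-X*.5+np.array([0,0,np.cos(np.pi/6)])
def m(u,v): return u/6+210,v/6+170
for h in (57,58.5,60):
    for nm,p in (('far',(248,363)),('farL',(207,360)),('farR',(288,363)),('ctr',(249,203)),('near',(257,50)),('L1',(222,130)),('L2',(212,270)),('R2',(292,270))):
        C,k=ray('w1',*m(*p));Q=C+k*((S+h*n-C)@n)/(k@n);d=Q-S-h*n;print(h,nm,'up %.1f left %.1f'%(d@a,d@Y),Q)
E
```

```text
57 far up 27.1 left -10.4 [640.2 -22.2 167.9]
57 farL up 24.1 left -17.2 [639.3 -29.4 166.4]
57 farR up 29.6 left -3.6 [640.6 -15.1 169.2]
57 ctr up 0.1 left -0.9 [615.2 -18.6 154.4]
57 near up -26.0 left 9.7 [590.7 -13.8 141.4]
57 L1 up -14.3 left -1.2 [603.1 -21.9 147.2]
57 L2 up 9.2 left -11.1 [625.3 -26.6 159. ]
57 R2 up 14.2 left 2.5 [626.2 -12.4 161.5]
58.5 far up 27.4 left -10.1 [639.6 -22.1 169.3]
58.5 farL up 24.4 left -16.9 [638.7 -29.3 167.8]
58.5 farR up 29.8 left -3.4 [640.  -15.1 170.5]
58.5 ctr up 0.5 left -0.7 [614.7 -18.5 155.9]
58.5 near up -25.5 left 9.8 [590.3 -13.8 142.9]
58.5 L1 up -13.9 left -1.0 [602.7 -21.8 148.7]
58.5 L2 up 9.5 left -10.9 [624.7 -26.5 160.4]
58.5 R2 up 14.5 left 2.6 [625.7 -12.4 162.9]
60 far up 27.6 left -9.9 [638.9 -22.  170.7]
60 farL up 24.6 left -16.6 [638.1 -29.1 169.3]
60 farR up 30.0 left -3.2 [639.4 -15.  171.9]
60 ctr up 0.8 left -0.5 [614.2 -18.5 157.4]
60 near up -25.1 left 10.0 [589.9 -13.7 144.4]
60 L1 up -13.5 left -0.8 [602.3 -21.7 150.2]
60 L2 up 9.8 left -10.6 [624.2 -26.4 161.9]
60 R2 up 14.8 left 2.8 [625.1 -12.4 164.3]
```

servo_tool(commands=[[0, 0.2, 0.9, 0], [0, 0.2, 0.9, 0], [0, 0.2, 0.9, 0], [0, 0.2, 0.9, 0], [0.09, 0.31, 0.9, 0], [0, 0, 0, 0], [0, 0, 0, 0]], gripper=0.345, force=40)

```text
clock: 6.25
tcp_pos: [619.2, -16.8, 190.6]
tcp_rot: [3.141, 0.0, 1.436]
force: [-0.3, -0.3, 0.3]
opening: 31.7
```

```bash
python3 - <<'E'
from h import *
c,o=snap('wrist','w2'); print(o['tcp_pos'],o['tcp_rot'],o['opening'])
im=cv2.imread('pics/w2.png'); cv2.imwrite('pics/w2z.png',cv2.resize(im,None,fx=1.5,fy=1.5,interpolation=cv2.INTER_CUBIC))
E
```

```text
[619.15400388 -16.79804012 190.63013155] [3.14109188e+00 2.11772474e-05 1.43619060e+00] 31.663244153148273
```

View pics/w2z.png

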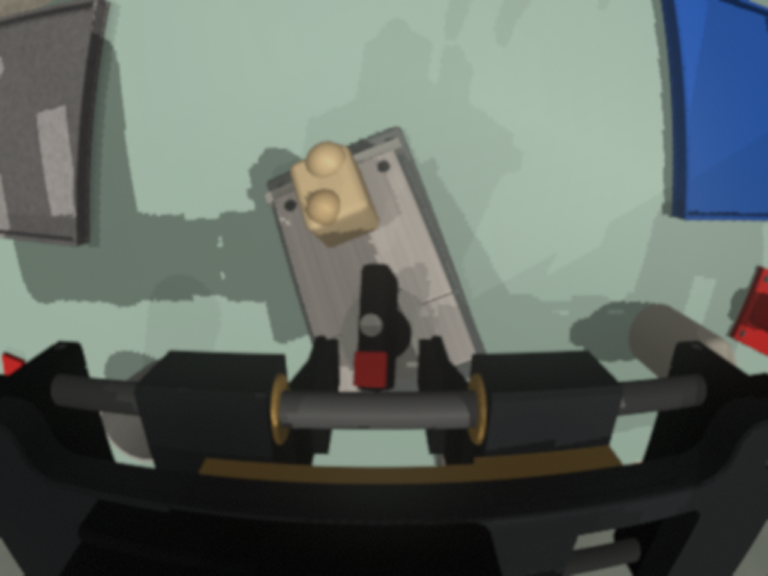

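The bar lies between the fingers, with the red end at (372,370) and the fingers at about (325,380) and (432,380). I'm going down to straddle it.

servo_tool(commands=[[0, 0, 0.43, 0], [0, 0, 0.43, 0], [0, 0, 0.43, 0], [0, 0, 0.43, 0], [0, 0, 0, 0]])

```text
clock: 6.92
tcp_pos: [617.8, -16.7, 145.4]
tcp_rot: [-3.139, -0.0, 1.437]
force: [0.6, -0.0, 0.1]
opening: 30.0
```

servo_tool(commands=[[0, 0, 0, 0.12], [0, 0, 0, 0.12], [0, 0, 0, 0.12], [0, 0, 0, 0.12], [0, 0, 0, 0.12], [0, 0, 0, 0.12], [0, 0, 0, 0]])

```text
clock: 7.8
tcp_pos: [619.3, -17.3, 148.1]
tcp_rot: [3.14, -0.0, 0.684]
force: [-0.3, -1.5, 3.9]
opening: 29.9
```

```bash
python3 - <<'E'
from h import *
c,o=snap('wrist','w3'); print(o['tcp_pos'],o['tcp_rot'],o['opening'],o['force'],o['ft_torque'])
im=cv2.imread('pics/w3.png'); cv2.imwrite('pics/w3z.png',cv2.resize(im,None,fx=1.5,fy=1.5,interpolation=cv2.INTER_CUBIC))
E
```

```text
[619.27360424 -17.28407398 148.10286181] [ 3.14019268e+00 -3.15786220e-04  6.83956732e-01] 29.934110309034054 [-0.25559422 -1.53317002  3.86131453] [-0.25704449  0.14812474  0.1954868 ]
```

View pics/w3z.png

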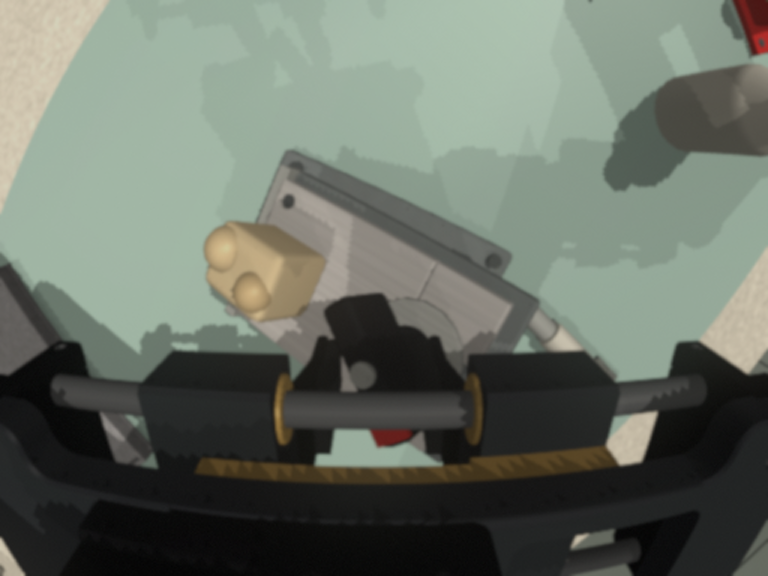

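servo_tool(commands=[[-0.011, 0, -0.02, 0.12], [-0.011, 0, -0.02, 0.12], [-0.011, 0, -0.02, 0.12], [-0.011, 0, -0.02, 0.12], [-0.011, 0, -0.02, 0.12], [-0.011, 0, -0.02, 0.12]])

```text
clock: 8.6
tcp_pos: [617.5, -17.6, 151.1]
tcp_rot: [3.141, -0.001, -0.072]
force: [-2.3, -1.7, 6.4]
opening: 30.4
```

```bash
python3 - <<'E'
from h import *
c,o=snap('wrist','w4'); print(o['tcp_pos'],o['tcp_rot'],o['opening'],o['force'],o['ft_torque'])
im=cv2.imread('pics/w4.png'); cv2.imwrite('pics/w4z.png',cv2.resize(im,None,fx=1.5,fy=1.5,interpolation=cv2.INTER_CUBIC))
E
```

```text
[617.5234975  -17.57390914 151.12049577] [ 3.14116189e+00 -6.11888369e-04 -7.23183397e-02] 30.378109622120938 [-2.25013756 -1.7173964   6.36671664] [-0.12492536  0.45833994  0.27964597]
```

View pics/w4z.png

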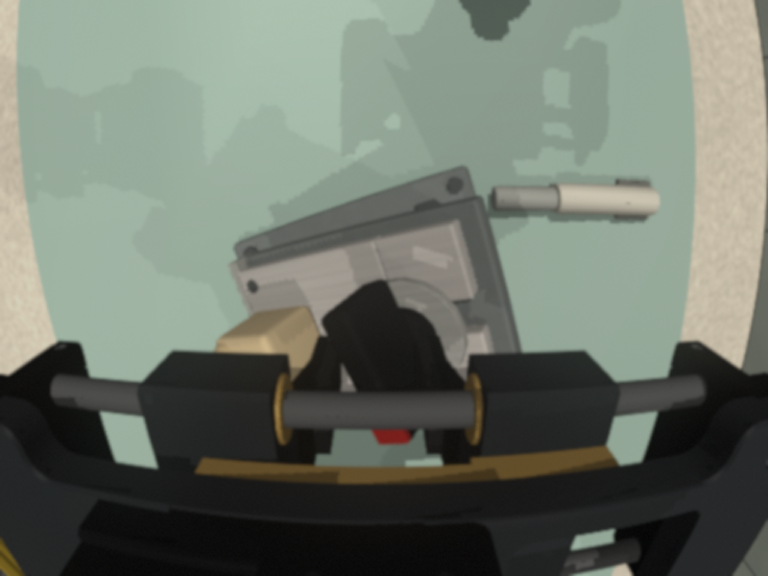

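servo_tool(commands=[[-0.009, 0.007, -0.02, 0.12], [-0.009, 0.007, -0.02, 0.12], [-0.009, 0.007, -0.02, 0.12], [-0.009, 0.007, -0.02, 0.12], [-0.009, 0.007, -0.02, 0.12], [-0.009, 0.007, -0.02, 0.12]])

```text
clock: 9.4
tcp_pos: [615.2, -18.1, 153.6]
tcp_rot: [3.141, 0.0, -0.826]
force: [-4.8, -1.6, 6.6]
opening: 29.8
```

```bash
python3 - <<'E'
from h import *
c,o=snap('wrist','w5'); print(o['tcp_pos'],o['tcp_rot'],o['opening'],o['force'],o['ft_torque'],o['qpos'])
im=cv2.imread('pics/w5.png'); cv2.imwrite('pics/w5z.png',cv2.resize(im,None,fx=1.5,fy=1.5,interpolation=cv2.INTER_CUBIC))
E
```

```text
[615.19740453 -18.07639571 153.57526637] [ 3.14050524e+00  4.60479110e-04 -8.26431196e-01] 29.818987450424554 [-4.794675   -1.55320834  6.58033958] [-0.10598774  0.69631234  0.30506438] [-1.57122192e-01  2.62144409e-01  1.62542270e+00 -5.96595040e-04
  1.25506140e+00  6.69494300e-01]
```

View pics/w5z.png

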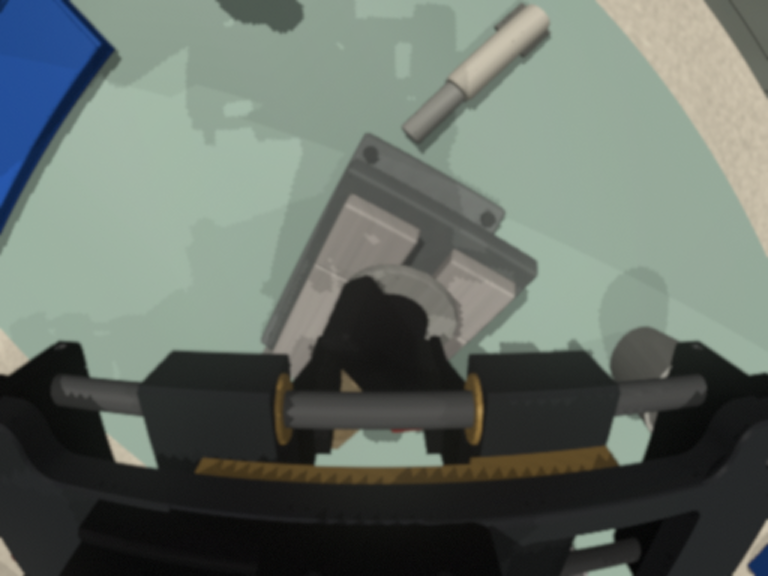

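servo_tool(commands=[[0, 0.011, -0.02, 0.12], [0, 0.011, -0.02, 0.12], [0, 0.011, -0.02, 0.12], [0, 0.011, -0.02, 0.12], [0, 0.011, -0.02, 0.12]])

```text
clock: 10.07
tcp_pos: [614.2, -18.2, 155.6]
tcp_rot: [3.141, 0.001, -1.454]
force: [-1.9, 1.2, 1.1]
opening: 30.2
```

```bash
python3 - <<'E'
from h import *
c,o=snap('wrist','w6'); print(o['tcp_pos'],o['tcp_rot'],o['opening'],o['force'],o['ft_torque'],o['qpos'])
im=cv2.imread('pics/w6.png'); cv2.imwrite('pics/w6z.png',cv2.resize(im,None,fx=1.5,fy=1.5,interpolation=cv2.INTER_CUBIC))
E
```

```text
[614.18034713 -18.21101994 155.5632786 ] [ 3.14100393e+00  5.56607673e-04 -1.45368745e+00] 30.17355416018661 [-1.89808033  1.19092707  1.13577184] [-0.01684071  0.15152059  0.1159025 ] [-1.58119230e-01  2.57562147e-01  1.62702445e+00  3.94857611e-04
  1.25772391e+00  1.29544631e+00]
```

View pics/w6z.png

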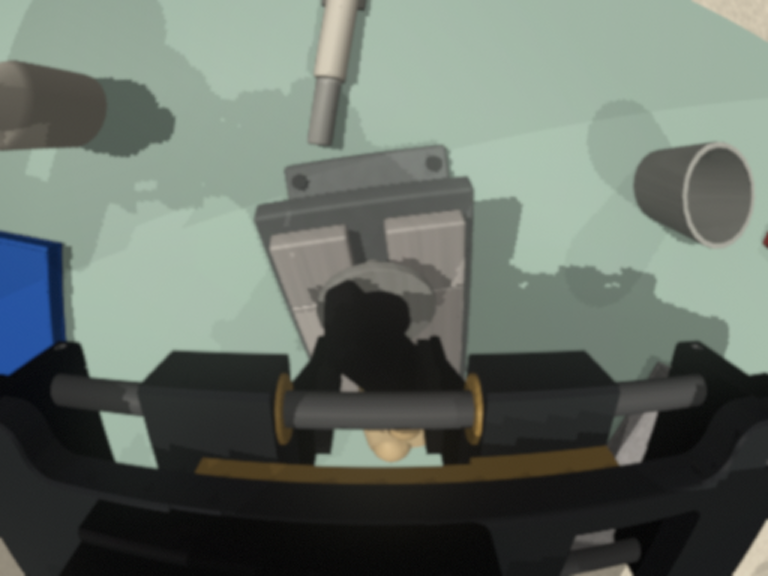

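servo_tool(commands=[[0, 0.012, -0.02, 0.1], [0, 0.012, -0.02, 0.1], [0, 0.012, -0.02, 0.1], [0, 0, 0, 0]])

```text
clock: 10.62
tcp_pos: [613.9, -18.7, 156.7]
tcp_rot: [-3.141, -0.0, -1.763]
force: [0.6, -1.4, -1.5]
opening: 30.2
```

```bash
python3 - <<'E'
from h import *
o=robot.get_obs(); print(o['tcp_pos'],o['tcp_rot'],o['opening'],o['force'],o['ft_torque'])
E
```

```text
[613.87858312 -18.68868275 156.7279921 ] [-3.14104221e+00 -1.21402914e-04 -1.76325175e+00] 30.190667052563093 [ 0.63868484 -1.44262333 -1.51206847] [-0.27135972 -0.19100739  0.10591953]
```

servo_tool(commands=[[0, 0.01, -0.01, 0.08], [0, 0.01, -0.01, 0.08], [0, 0, 0, 0]])

```text
clock: 11.0
tcp_pos: [614.0, -18.4, 157.3]
tcp_rot: [-3.14, 0.0, -1.929]
force: [4.9, -0.7, -4.7]
opening: 30.2
```

```bash
python3 - <<'E'
from h import *
c,o=snap('wrist','w7'); print(o['tcp_pos'],o['tcp_rot'],o['opening'],o['force'],o['ft_torque'])
im=cv2.imread('pics/w7.png'); cv2.imwrite('pics/w7z.png',cv2.resize(im,None,fx=1.5,fy=1.5,interpolation=cv2.INTER_CUBIC))
E
```

```text
[613.96241803 -18.35042962 157.29268974] [-3.13956562e+00  1.75458908e-04 -1.92877227e+00] 30.197751085166978 [ 4.94288691 -0.67275758 -4.66016153] [-0.27591019 -1.26790677  1.33935844]
```

View pics/w7z.png

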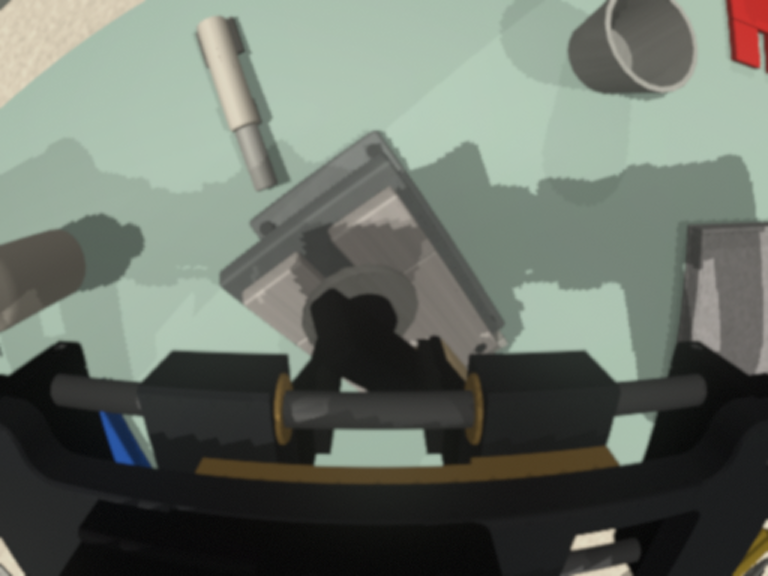

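servo_tool(commands=[[0, 0, 0, -0.12], [0, 0, 0, -0.12], [0, 0, -0.6, 0], [0, 0, -1, 0], [0, 0, -1, 0], [0, 0, -1, -0.15], [0, 0, -1, -0.15], [0, 0, -1, 0], [0, 0, -0.4, 0], [0, 0, 0, 0]])

```text
clock: 12.3
tcp_pos: [613.4, -18.4, 308.7]
tcp_rot: [-3.14, -0.0, -1.371]
force: [0.3, -1.1, 0.2]
opening: 30.3
```

```bash
python3 - <<'E'
from h import *
c,o=snap('wrist','w8'); print(o['tcp_pos'],o['tcp_rot'],o['opening'],o['force'],o['ft_torque'])
im=cv2.imread('pics/w8.png'); cv2.imwrite('pics/w8z.png',cv2.resize(im,None,fx=1.5,fy=1.5,interpolation=cv2.INTER_CUBIC))
c,o=snap('top','t8')
im=cv2.imread('pics/t8.png')[85:185,235:315]; cv2.imwrite('pics/t8z.png',cv2.resize(im,None,fx=5,fy=5,interpolation=cv2.INTER_CUBIC))
E
```

```text
[613.3971149  -18.37106299 308.69393358] [-3.13995207e+00 -3.76734276e-04 -1.37066807e+00] 30.338227604154827 [ 0.28631972 -1.09777392  0.2332293 ] [-0.0175658  -0.00673272  0.04127788]
```

View pics/w8z.png

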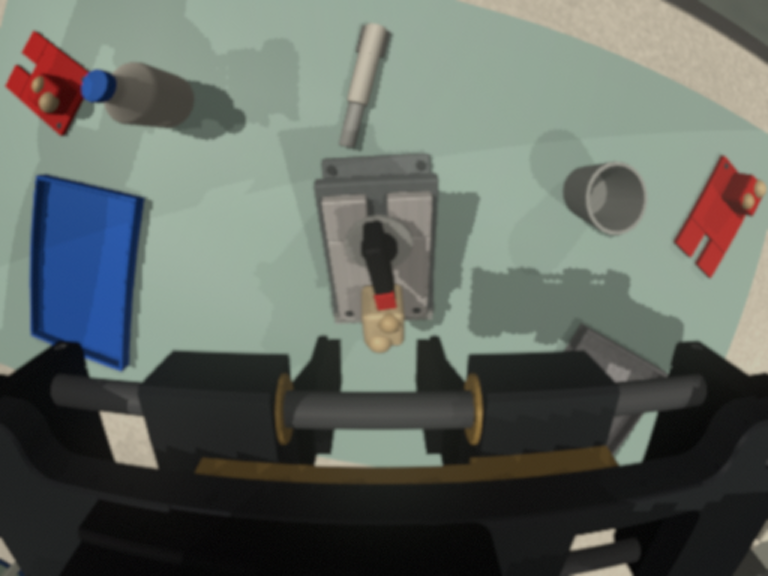

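View pics/t8z.png

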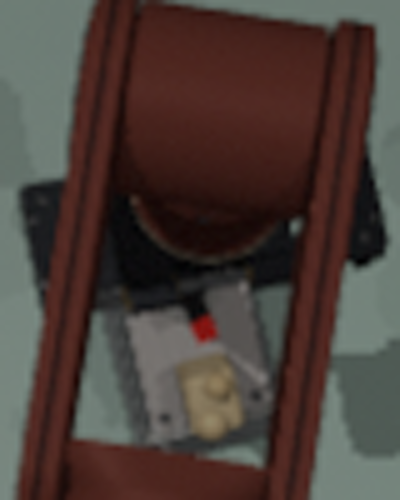

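The red end (385,300) now points down the slope. I'll measure the bar angle and the knob's height along the stud.

```bash
python3 - <<'E'
from h import *
im=cv2.imread('pics/w8.png')[95:245,200:300]; cv2.imwrite('pics/w8m.png',cv2.resize(im,None,fx=4,fy=4,interpolation=cv2.INTER_CUBIC))
E
```

```text
(no output)
```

View pics/w8m.png

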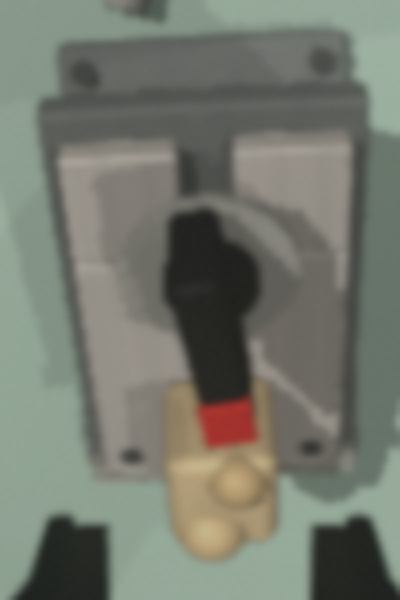

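```bash
python3 - <<'E'
from h import *
ps=np.radians(14);X=np.array([np.cos(ps),np.sin(ps),0]);S=np.array([642.5,-10.9,105]);Y=np.array([-X[1],X[0],0])
a=X*np.cos(np.pi/6)+np.array([0,0,.5]);n=-X*.5+np.array([0,0,np.cos(np.pi/6)])
for h in (68,70.9):
    for nm,p in (('tipL',(207,446)),('tipR',(257,440)),('r0L',(197,405)),('r0R',(247,398)),('eL',(182,312)),('e0',(167,285)),('e1',(208,290))):
        C,k=ray('w8',p[0]/4+200,p[1]/4+95);Q=C+k*((S+h*n-C)@n)/(k@n);d=Q-S-h*n;print(h,nm,'up %.1f left %.1f'%(d@a,d@Y))
E
```

```text
68 tipL up -30.6 left 1.5
68 tipR up -28.9 left -12.5
68 r0L up -13.6 left 3.5
68 r0R up -11.6 left -10.0
68 eL up 20.7 left 5.8
68 e0 up 29.8 left 9.0
68 e1 up 27.6 left -0.9
70.9 tipL up -27.2 left 1.4
70.9 tipR up -25.6 left -12.4
70.9 r0L up -10.4 left 3.5
70.9 r0R up -8.5 left -9.9
70.9 eL up 23.3 left 5.7
70.9 e0 up 32.4 left 8.8
70.9 e1 up 30.2 left -1.0
```

servo_tool(commands=[[0, 0, 1, 0], [0, 0, 1, 0], [0, 0, 1, 0], [0, 0, 1, 0], [0, 0, 1, 0], [0, 0, 0.5, 0], [0, 0, 0.5, 0], [0, 0, 0, 0.12], [0, 0, 0, 0.12], [0, 0, 0, 0.12], [0, 0, 0, 0.1], [0, 0, 0, 0.03]])

```text
clock: 13.9
tcp_pos: [614.0, -18.6, 158.1]
tcp_rot: [-3.139, -0.0, -1.882]
force: [1.8, -0.2, -0.5]
opening: 30.4
```

```bash
python3 - <<'E'
from h import *
o=robot.get_obs(); print(o['tcp_pos'],o['tcp_rot'],o['opening'],o['force'],o['ft_torque'])
E
```

```text
[614.01723259 -18.57098051 158.12073398] [-3.13923093e+00 -2.52877817e-05 -1.88245711e+00] 30.406307576619373 [ 1.79800756 -0.23697387 -0.50362911] [-0.17863915 -0.61023305  0.86047329]
```

servo_tool(commands=[[0, 0, 0, 0.05], [0, 0, 0, 0]])

```text
clock: 14.15
tcp_pos: [614.1, -18.3, 158.2]
tcp_rot: [-3.139, 0.0, -1.932]
force: [3.5, 0.6, -0.8]
opening: 30.3
```

```bash
python3 - <<'E'
from h import *
o=robot.get_obs(); print(o['tcp_pos'],o['tcp_rot'],o['opening'],o['force'],o['ft_torque'])
E
```

```text
[614.06369347 -18.34664767 158.16810346] [-3.13913627e+00  2.09496284e-04 -1.93209561e+00] 30.284738053213314 [ 3.45213017  0.5659441  -0.77034776] [-0.17432904 -0.83889212  1.29861846]
```

```bash
python3 - <<'E'
from h import *
ps=np.radians(14);X=np.array([np.cos(ps),np.sin(ps),0]);S=np.array([642.5,-10.9,105]);Y=np.array([-X[1],X[0],0])
a=X*np.cos(np.pi/6)+np.array([0,0,.5]);n=-X*.5+np.array([0,0,np.cos(np.pi/6)])
for nm,p,h in (('botR',(372,297),10),('botL',(258,347),10),('topR',(345,262),50),('topL',(212,297),50),('plateL',(118,240),10),('plateR',(410,122),10)):
        C,k=ray('w1',p[0]/5+180,p[1]/5+100);Q=C+k*((S+h*n-C)@n)/(k@n);d=Q-S-h*n;print(h,nm,'up %.1f left %.1f'%(d@a,d@Y))
E
```

```text
10 botR up -63.4 left 15.5
10 botL up -62.1 left -16.5
50 topR up -58.9 left 15.0
50 topL up -63.1 left -16.9
10 plateL up -105.8 left -43.5
10 plateR up -105.8 left 41.1
```

servo_tool(commands=[[0, 0, 0, -0.12], [0, 0, 0, -0.12], [0, 0, -0.6, 0], [0, 0, -1, 0], [0, 0, -1, 0], [0, 0, -1, -0.17], [0, 0, -1, -0.17], [0, 0, 0, 0]])

```text
clock: 15.15
tcp_pos: [614.5, -18.6, 276.2]
tcp_rot: [-3.136, -0.002, -1.332]
force: [0.0, -0.4, -0.3]
opening: 30.2
```

servo_tool(commands=[[0.01, 0.98, 0, 0], [0.01, 0.98, 0, 0], [0.01, 0.98, 0, 0], [0, 0.98, 0, 0], [0, 0, 0.8, 0], [0, 0, 0.8, 0], [0, 0, 0.8, 0], [0, 0, 0.8, 0], [0, 0, 0, 0]], gripper=1)

```text
clock: 16.27
tcp_pos: [516.2, -42.2, 189.9]
tcp_rot: [3.137, 0.003, -1.332]
force: [0.2, 0.1, -0.2]
opening: 87.1
```

```bash
python3 - <<'E'
from h import *
c,o=snap('wrist','w9'); print(o['tcp_pos'],o['tcp_rot'],o['opening'],o['force'],o['ft_torque'])
im=cv2.imread('pics/w9.png'); cv2.imwrite('pics/w9z.png',cv2.resize(im,None,fx=1.5,fy=1.5,interpolation=cv2.INTER_CUBIC))
E
```

```text
[516.17985126 -42.22052209 189.87813969] [ 3.13679290e+00  2.53981622e-03 -1.33233873e+00] 87.09560914518352 [ 0.15018161  0.12669363 -0.17866234] [0.0673796  0.00551338 0.02700265]
```

View pics/w9z.png

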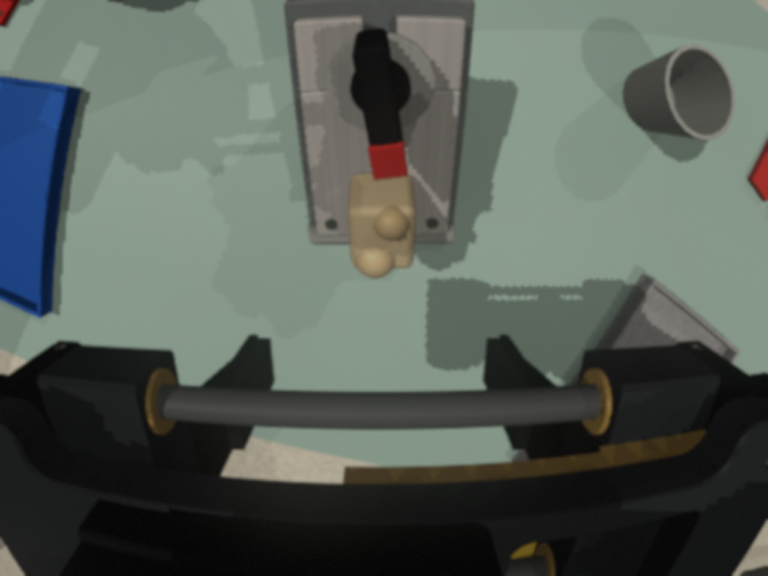

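```bash
python3 - <<'E'
from h import *
im=cv2.imread('pics/w9.png')[80:200,190:310]; cv2.imwrite('pics/w9m.png',cv2.resize(im,None,fx=5,fy=5,interpolation=cv2.INTER_CUBIC))
E
```

```text
(no output)
```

View pics/w9m.png

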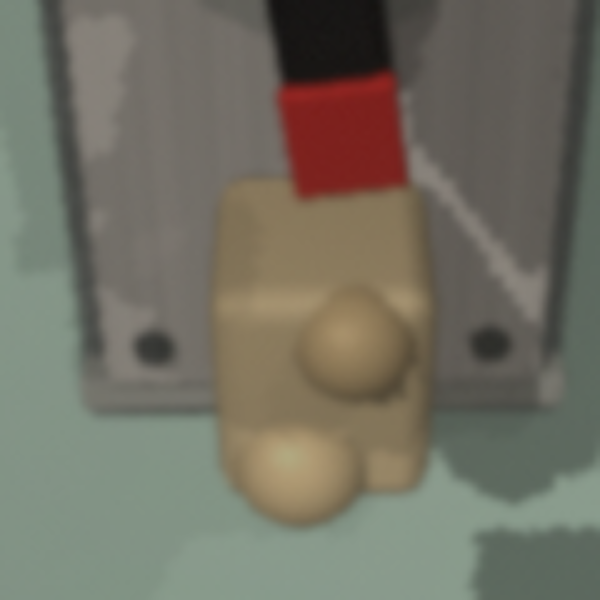

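```bash
python3 - <<'E'
from h import *
ps=np.radians(14);X=np.array([np.cos(ps),np.sin(ps),0]);S=np.array([642.5,-10.9,105]);Y=np.array([-X[1],X[0],0])
a=X*np.cos(np.pi/6)+np.array([0,0,.5]);n=-X*.5+np.array([0,0,np.cos(np.pi/6)])
for nm,p,h in (('topL',(217,300),50),('topR',(435,300),50),('topfar',(400,490),50),('botup',(230,180),10),('botupR',(420,180),10),('redL',(298,197),70.9),('redR',(408,187),70.9),('lipL',(85,380),18),('lipR',(560,375),18)):
        C,k=ray('w9',p[0]/5+190,p[1]/5+80);Q=C+k*((S+h*n-C)@n)/(k@n);d=Q-S-h*n;print(h,nm,'up %.1f left %.1f'%(d@a,d@Y),Q.round(1))
E
```

```text
50 topL up -59.8 left 14.4 [564.5 -15.5 118.4]
50 topR up -59.9 left -18.8 [572.4 -47.7 118.3]
50 topfar up -100.2 left -14.9 [537.6 -52.4  98.2]
10 botup up -63.2 left 14.2 [581.1 -11.6  82. ]
10 botupR up -63.3 left -19.0 [589.  -43.8  82. ]
70.9 redL up -27.8 left 1.6 [584.4 -23.7 152.5]
70.9 redR up -26.2 left -12.4 [589.  -37.  153.3]
18 lipL up -101.9 left 42.8 [537.8   7.1  69.7]
18 lipR up -101.1 left -46.5 [560.1 -79.4  70. ]
```

servo_tool(commands=[[0.07, 0, 0.82, 0], [0, 0, 0.82, 0], [0, 0, 0.82, 0], [0, 0, 0.82, 0], [0, 0, 0.83, 0], [0, -0.25, 0, 0], [0, -0.25, 0, 0], [0, -0.25, 0, 0], [0, 0, 0, 0]])

```text
clock: 17.45
tcp_pos: [538.0, -39.9, 90.8]
tcp_rot: [-3.14, -0.001, -1.328]
force: [0.0, 0.1, 0.8]
opening: 86.9
```

```bash
python3 - <<'E'
from h import *
c,o=snap('wrist','w10'); print(o['tcp_pos'],o['tcp_rot'],o['opening'],o['force'],o['ft_torque'])
im=cv2.imread('pics/w10.png'); cv2.imwrite('pics/w10z.png',cv2.resize(im,None,fx=1.5,fy=1.5,interpolation=cv2.INTER_CUBIC))
c,o=snap('side','s10')
im=cv2.imread('pics/s10.png')[120:220,170:290]; cv2.imwrite('pics/s10z.png',cv2.resize(im,None,fx=5,fy=5,interpolation=cv2.INTER_CUBIC))
E
```

```text
[538.00571212 -39.88273573  90.75883877] [-3.13997327e+00 -7.95927201e-04 -1.32786824e+00] 86.93007148070734 [0.03359217 0.0609352  0.76294042] [0.01294212 0.04664848 0.04415507]
```

View pics/w10z.png

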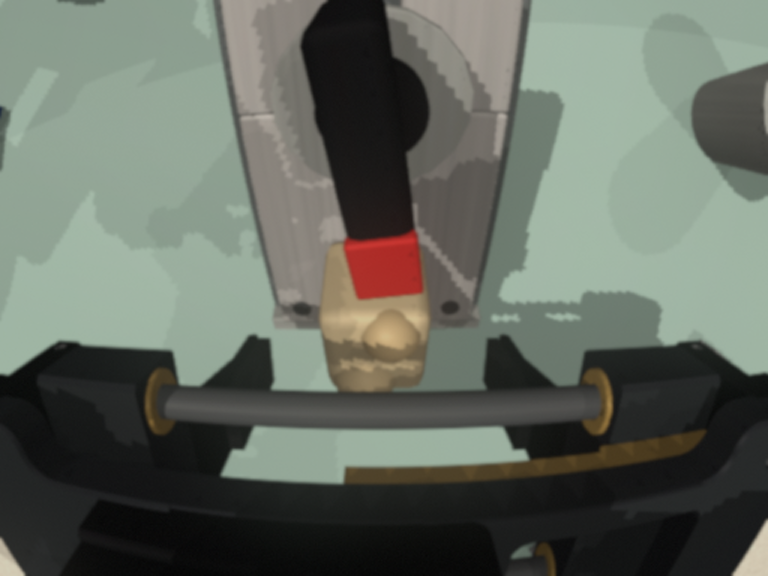

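View pics/s10z.png

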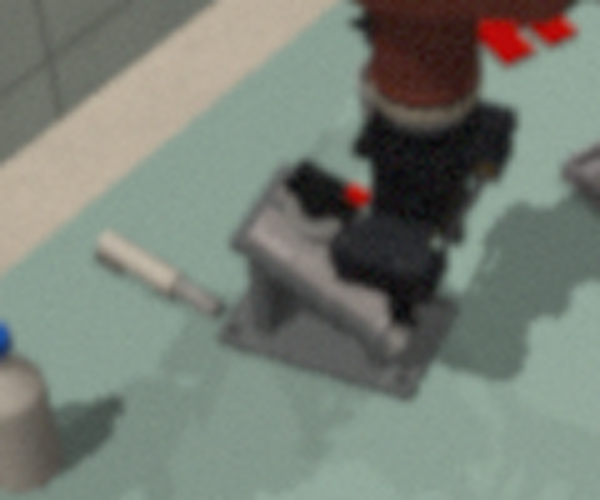

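servo_tool(commands=[[-0.03, -0.11, 0.07, 0], [0, -0.11, 0.05, 0], [0, 0, 0, 0]])

```text
clock: 17.92
tcp_pos: [542.0, -37.8, 86.6]
tcp_rot: [3.141, 0.0, -1.328]
force: [0.1, -0.2, 0.2]
opening: 87.1
```

servo_tool(commands=[[0, -0.05, 0, 0], [0, 0, 0, 0], [0, 0, 0, 0], [0, 0, 0, 0], [0, 0, 0, 0], [0, 0, 0, 0], [0, 0, 0, 0]], gripper=0, force=60)

```text
clock: 18.8
tcp_pos: [543.2, -37.5, 86.8]
tcp_rot: [3.142, -0.0, -1.328]
force: [-0.5, -0.7, 0.6]
opening: 35.4
```

```bash
python3 - <<'E'
from h import *
c,o=snap('wrist','w11'); print(o['tcp_pos'],o['tcp_rot'],o['opening'],o['force'],o['ft_torque'])
im=cv2.imread('pics/w11.png'); cv2.imwrite('pics/w11z.png',cv2.resize(im,None,fx=1.5,fy=1.5,interpolation=cv2.INTER_CUBIC))
E
```

```text
[543.17630924 -37.5413342   86.79605888] [ 3.14156253e+00 -4.01763989e-05 -1.32780381e+00] 35.38811401644449 [-0.47931858 -0.67339505  0.55386989] [0.04819605 0.05849234 0.1173007 ]
```

View pics/w11z.png

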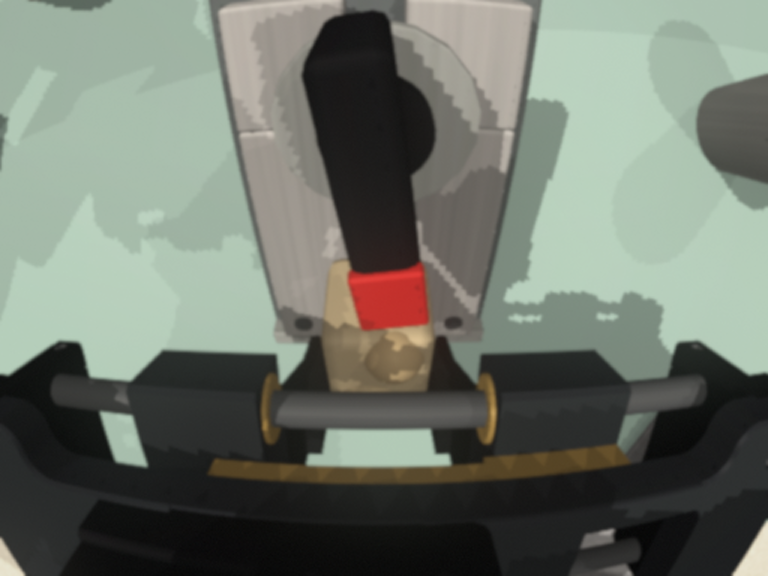

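servo_tool(commands=[[0, 0.058, -0.1, 0], [0, 0.058, -0.1, 0], [0, 0.058, -0.1, 0], [0, 0.058, -0.1, 0], [0, 0, 0, 0], [0, 0, 0, 0]])

```text
clock: 19.6
tcp_pos: [537.2, -38.9, 96.5]
tcp_rot: [3.141, 0.0, -1.328]
force: [0.6, -0.8, -3.6]
opening: 35.5
```

```bash
python3 - <<'E'
from h import *
c,o=snap('wrist','w12'); print(o['tcp_pos'],o['tcp_rot'],o['opening'],o['force'],o['ft_torque'])
im=cv2.imread('pics/w12.png'); cv2.imwrite('pics/w12z.png',cv2.resize(im,None,fx=1.5,fy=1.5,interpolation=cv2.INTER_CUBIC))
c,o=snap('side','s12')
im=cv2.imread('pics/s12.png')[120:220,170:290]; cv2.imwrite('pics/s12z.png',cv2.resize(im,None,fx=5,fy=5,interpolation=cv2.INTER_CUBIC))
E
```

```text
[537.15637713 -38.91718482  96.51100107] [ 3.14081073e+00  2.61200956e-04 -1.32805694e+00] 35.478141138254436 [ 0.59121548 -0.76679175 -3.61127977] [-0.05325162  0.18014192 -0.05491403]
```

View pics/w12z.png

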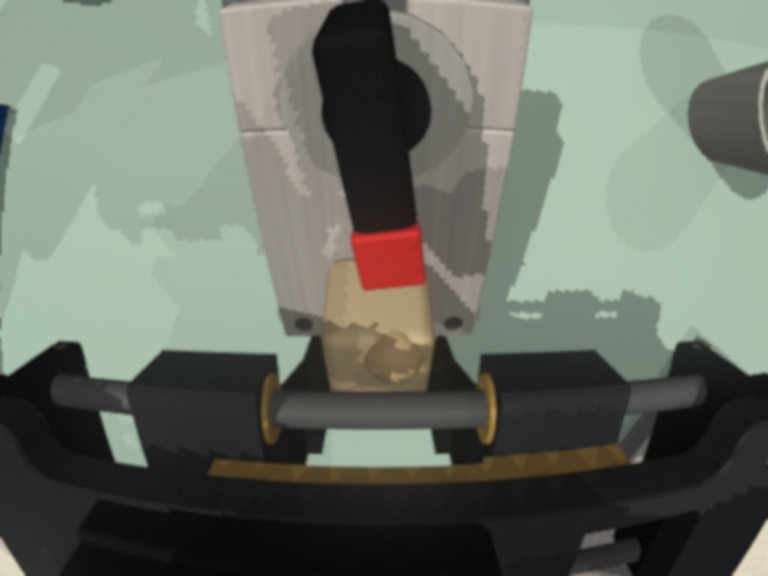

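View pics/s12z.png

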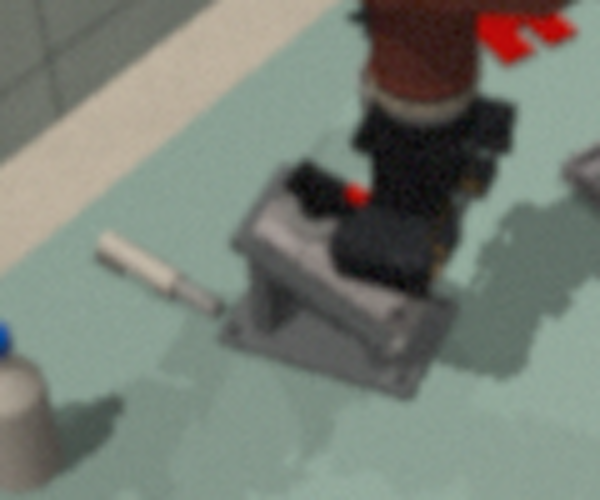

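servo_tool(commands=[[0, 0.346, 0.2, 0], [0, 0.346, 0.2, 0], [0, 0.346, 0.2, 0], [0, 0.346, 0.2, 0], [0, 0.346, 0.2, 0], [0, 0.346, 0.2, 0], [0, 0.346, 0.2, 0], [0, 0, 0, 0]])

```text
clock: 20.7
tcp_pos: [477.6, -53.4, 61.1]
tcp_rot: [3.14, 0.001, -1.328]
force: [-0.3, 0.1, -4.3]
opening: 35.4
```

```bash
python3 - <<'E'
from h import *
c,o=snap('wrist','w13'); print(o['tcp_pos'],o['tcp_rot'],o['opening'],o['force'],o['ft_torque'])
im=cv2.imread('pics/w13.png'); cv2.imwrite('pics/w13z.png',cv2.resize(im,None,fx=1.5,fy=1.5,interpolation=cv2.INTER_CUBIC))
E
```

```text
[477.64256306 -53.43644864  61.13763604] [ 3.14027201e+00  7.25330740e-04 -1.32838487e+00] 35.44685654884006 [-0.26659133  0.07255974 -4.29747226] [-0.03889541  0.2142816  -0.00552316]
```

View pics/w13z.png

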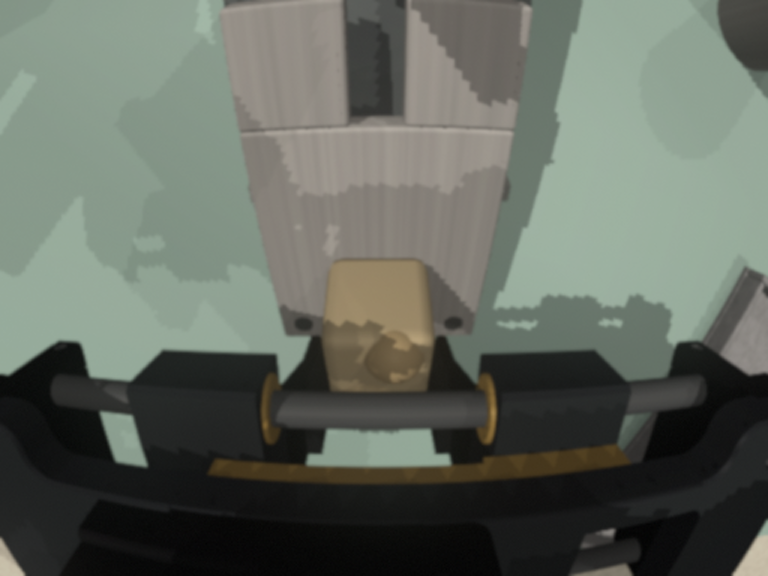

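servo_tool(commands=[[0, 0.35, -0.3, 0], [0, 0.7, -0.6, 0], [0, 0.7, -0.6, 0], [0, 0.7, -0.6, 0], [0, 0, -0.2, 0.07], [0, 0, 0, 0.08], [0, 0, 0, 0.08], [0, 0, 0, 0.06], [0, 0, 0, 0]])

```text
clock: 21.88
tcp_pos: [419.4, -68.3, 120.0]
tcp_rot: [-3.141, -0.0, -1.631]
force: [-0.1, 0.2, -4.2]
opening: 35.8
```

```bash
python3 - <<'E'
from h import *
c,o=snap('top','t14'); print(o['tcp_pos'],o['tcp_rot'],o['opening'],o['force'],o['ft_torque'])
y=o['tcp_rot'][2];d=np.array([451.5,339.3])-o['tcp_pos'][:2];print('tool dx,dy',d@[np.cos(y),np.sin(y)],d@[np.sin(y),-np.cos(y)])
im=cv2.imread('pics/t14.png')[60:260,100:400]; cv2.imwrite('pics/t14z.png',cv2.resize(im,None,fx=2.5,fy=2.5,interpolation=cv2.INTER_CUBIC))
c,o=snap('wrist','w14')
im=cv2.imread('pics/w14.png'); cv2.imwrite('pics/w14z.png',cv2.resize(im,None,fx=1.5,fy=1.5,interpolation=cv2.INTER_CUBIC))
E
```

```text
[419.43471845 -68.30815192 119.95476148] [-3.14064253e+00 -2.62084162e-04 -1.63100528e+00] 35.784320906850596 [-0.05174254  0.16177687 -4.21663802] [0.04369007 0.14848587 0.03805462]
tool dx,dy -408.79901204872476 -7.480343804891791
```

View pics/w14z.png

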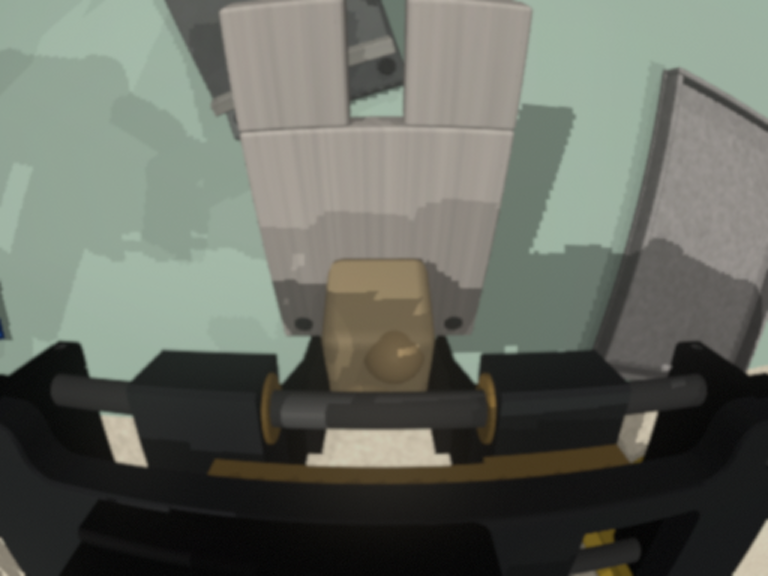

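View pics/t14z.png

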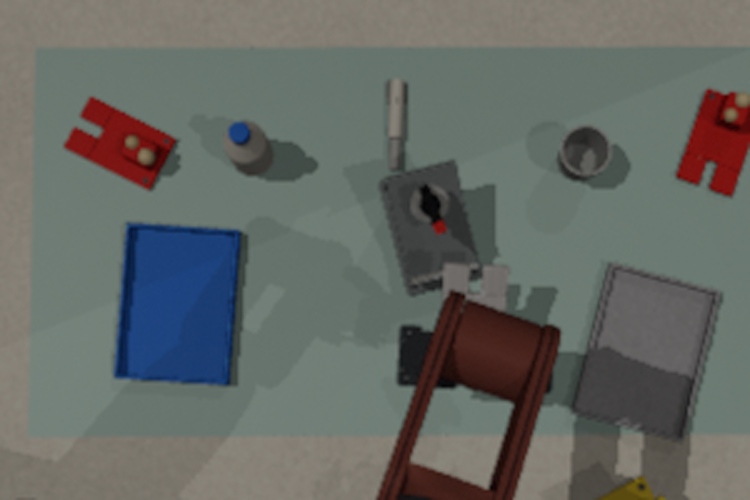

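```bash
python3 - <<'E'
from h import *
P=[onz('t14',u/2.5+100,v/2.5+60,22) for u,v in ((127,224),(241,232),(232,384),(116,378))]
P=np.array(P);print(P.round(1),P.mean(0)); 
for i,j in ((3,0),(2,1)): d=P[j]-P[i];print(np.degrees(np.arctan2(d[1],d[0])),np.hypot(*d[:2]))
E
```

```text
[[616.5 406.6  22. ]
 [604.6 245.8  22. ]
 [390.4 257.1  22. ]
 [399.4 419.2  22. ]] [502.717502   332.15973923  22.        ]
-3.304941833714992 217.44312478974823
-3.017936066652916 214.49271146143465
```

servo_tool(commands=[[-0.4, -0.02, 0, 0], [-0.8, -0.02, 0, 0], [-0.98, -0.02, 0, 0], [-0.98, -0.02, 0, 0], [-0.98, -0.02, 0, 0], [-0.98, -0.02, 0, 0], [-0.98, -0.02, 0, 0], [-0.98, -0.02, 0, 0], [-0.98, -0.02, 0, 0], [-0.98, -0.02, 0, 0], [-0.98, -0.02, 0, 0], [-0.98, -0.02, 0, 0]])

```text
clock: 23.48
tcp_pos: [441.6, 207.4, 119.2]
tcp_rot: [3.141, 0.0, -1.631]
force: [0.8, -0.0, -4.4]
opening: 35.7
```

servo_tool(commands=[[-0.98, -0.02, 0, 0], [-0.98, -0.02, 0, 0], [-0.98, -0.02, 0, 0], [-0.98, 0, 0, 0], [-0.8, 0, 0, 0], [-0.45, 0, 0, 0], [-0.18, 0, 0, 0], [0, 0, 0, 0]])

```text
clock: 24.48
tcp_pos: [451.6, 339.1, 119.1]
tcp_rot: [3.141, -0.0, -1.632]
force: [-1.2, 0.5, -4.2]
opening: 35.7
```

```bash
python3 - <<'E'
from h import *
c,o=snap('wrist','w15'); print(o['tcp_pos'],o['tcp_rot'],o['opening'],o['force'],o['ft_torque'])
im=cv2.imread('pics/w15.png'); cv2.imwrite('pics/w15z.png',cv2.resize(im,None,fx=1.5,fy=1.5,interpolation=cv2.INTER_CUBIC))
E
```

```text
[451.57726036 339.12850077 119.14869273] [ 3.14128078e+00 -4.44980551e-04 -1.63157035e+00] 35.71671346891031 [-1.19097062  0.45844815 -4.1691734 ] [ 0.02379451  0.19945944 -0.04432614]
```

View pics/w15z.png

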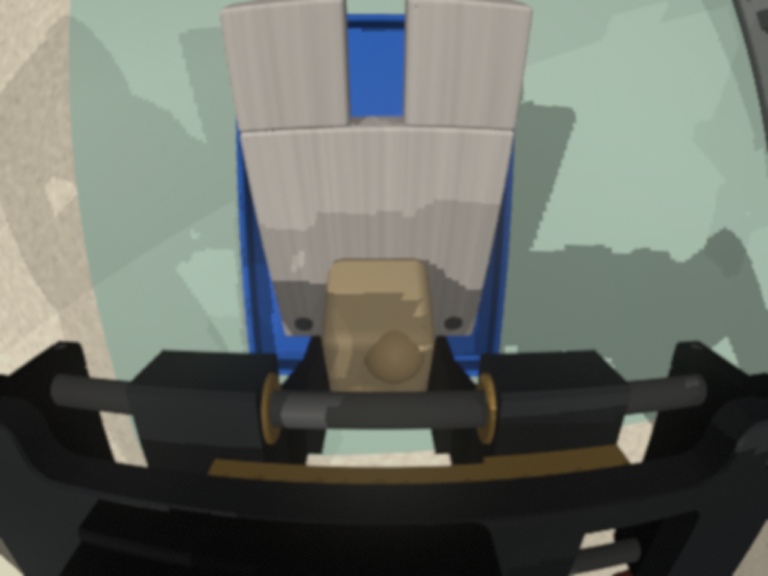

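servo_tool(commands=[[0, 0, 0.6, 0], [0, 0, 0.6, 0], [0, 0, 0.6, 0], [0, 0, 0.5, 0], [0, 0, 0.3, 0], [0, 0, 0.2, 0], [0, 0, 0.1, 0], [0, 0, 0.1, 0], [0, 0, 0, 0]])

```text
clock: 25.65
tcp_pos: [451.8, 339.4, 44.4]
tcp_rot: [-3.141, 0.0, -1.632]
force: [0.3, -0.4, -4.0]
opening: 35.5
```

servo_tool(commands=[[0, 0, 0, 0], [0, 0, 0, 0]], force=40)

```text
clock: 25.9
tcp_pos: [451.9, 339.4, 44.6]
tcp_rot: [-3.141, 0.0, -1.632]
force: [0.0, -0.4, -4.4]
opening: 35.5
```

```bash
cat > st.py <<'E'
from h import *
import sys
t=sys.argv[1]
c,o=snap('wrist',t); print(o['tcp_pos'],o['opening'],o['force'],o['ft_torque'])
im=cv2.imread(f'pics/{t}.png'); cv2.imwrite(f'pics/{t}z.png',cv2.resize(im[:290],None,fx=1.4,fy=1.4,interpolation=cv2.INTER_CUBIC))
E
python3 st.py w16
```

```text
[451.85716811 339.42683577  44.55546584] 35.48344054624375 [ 0.02798095 -0.35727907 -4.35283456] [ 0.0246913   0.19044831 -0.02625915]
```

View pics/w16z.png

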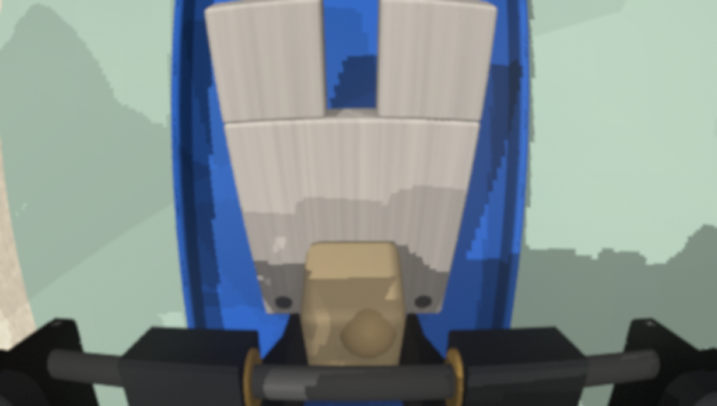

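servo_tool(commands=[[0, 0, 0, 0], [0, 0, 0, 0]], force=28)

```text
clock: 26.2
tcp_pos: [451.7, 339.3, 44.3]
tcp_rot: [-3.142, 0.0, -1.632]
force: [-0.3, 0.1, -4.4]
opening: 35.3
```

```bash
python3 st.py w17
```

```text
[451.69688379 339.33772946  44.31819057] 35.33268632920282 [-0.33271444  0.13696668 -4.43988196] [0.04667181 0.2220843  0.00095584]
```

View pics/w17z.png

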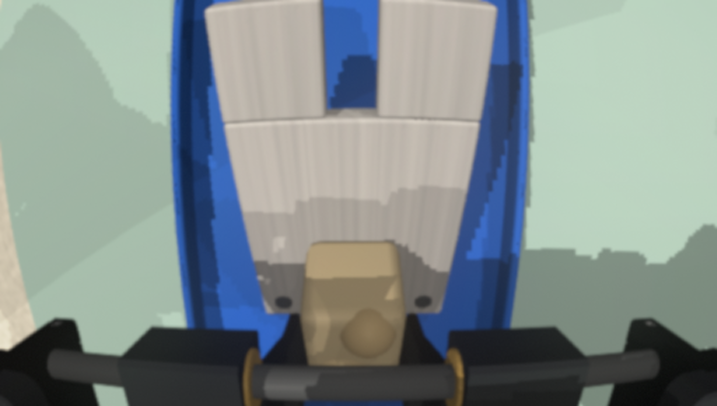

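servo_tool(commands=[[0, 0, 0, 0], [0, 0, 0, 0]], force=21)

```text
clock: 26.5
tcp_pos: [451.7, 339.3, 44.3]
tcp_rot: [3.142, 0.0, -1.632]
force: [0.1, -0.5, -4.3]
opening: 35.8
```

```bash
python3 st.py w18; python3 -c "
import cv2,numpy as np
a=cv2.imread('pics/w17.png').astype(int)[:200];b=cv2.imread('pics/w18.png').astype(int)[:200];print(abs(a-b).mean())"
```

```text
[451.68133656 339.32802766  44.29512011] 35.7749164935308 [ 0.14165536 -0.51529194 -4.27587242] [ 0.0195739   0.15915738 -0.0043149 ]
0.356103515625
```

servo_tool(commands=[[0, 0, 0, 0], [0, 0, 0, 0]], force=17)

```text
clock: 26.8
tcp_pos: [451.7, 339.3, 44.3]
tcp_rot: [-3.142, 0.0, -1.632]
force: [-0.2, -0.9, -4.5]
opening: 35.8
```

```bash
cat > df.py <<'E'
import cv2,sys
a=cv2.imread('pics/w16.png').astype(int)[:200];b=cv2.imread(f'pics/{sys.argv[1]}.png').astype(int)[:200];print('diff',abs(a-b).mean())
E
python3 st.py w19;python3 df.py w18; python3 df.py w19
```

```text
[451.71132942 339.31576313  44.28491466] 35.84172207179756 [-0.15977724 -0.90456117 -4.49084656] [0.0142247  0.22770625 0.04040764]
diff 0.6453190104166666
diff 9.021022135416667
```

servo_tool(commands=[[0, 0, 0, 0], [0, 0, 0, 0]], force=14)

```text
clock: 27.1
tcp_pos: [451.7, 339.4, 44.4]
tcp_rot: [-3.141, 0.0, -1.632]
force: [-0.0, 0.0, -3.0]
opening: 36.1
```

```bash
python3 st.py w20; python3 df.py w20
```

```text
[451.73664753 339.37760264  44.40427639] 36.08298348532337 [-0.04331572  0.04299802 -3.03388309] [-0.00602209  0.10534605 -0.02729666]
diff 18.0962890625
```

View pics/w19z.png

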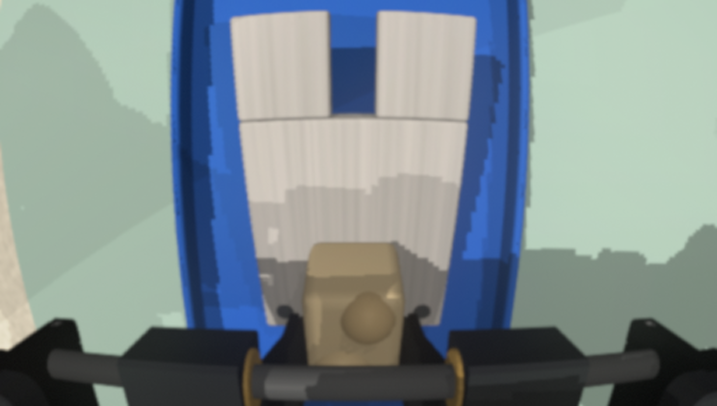

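View pics/w20z.png

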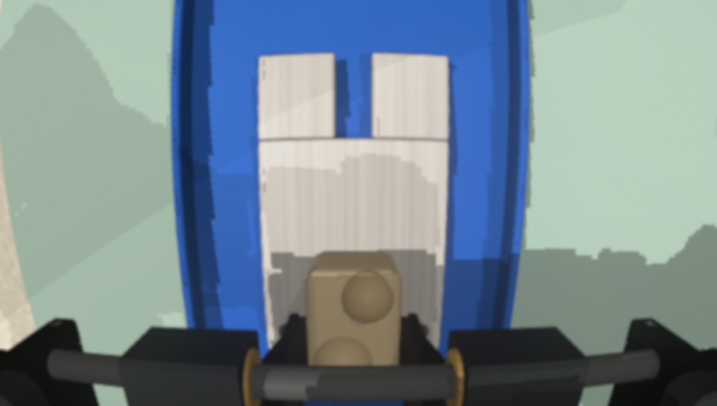

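The plate's slotted end has come down on the tray floor, with the block still held. I'm lowering the blunt end gently.

servo_tool(commands=[[0, 0, 0.04, 0], [0, 0, 0.04, 0], [0, 0, 0.04, 0], [0, 0, 0.04, 0], [0, 0, 0, 0]], force=12)

```text
clock: 27.78
tcp_pos: [451.7, 339.4, 40.6]
tcp_rot: [-3.142, 0.0, -1.632]
force: [-2.3, -1.7, 0.9]
opening: 35.8
```

servo_tool(commands=[[0, 0, 0.03, 0], [0, 0, 0, 0]])

```text
clock: 28.02
tcp_pos: [451.8, 339.4, 40.5]
tcp_rot: [3.142, 0.0, -1.632]
force: [-6.1, -2.4, 7.3]
opening: 36.3
```

```bash
python3 st.py w21
```

```text
[451.76143634 339.44893415  40.54358898] 36.28771979743961 [-6.05724897 -2.37064472  7.33874259] [-0.323613    0.84474605  0.00421932]
```

View pics/w21z.png

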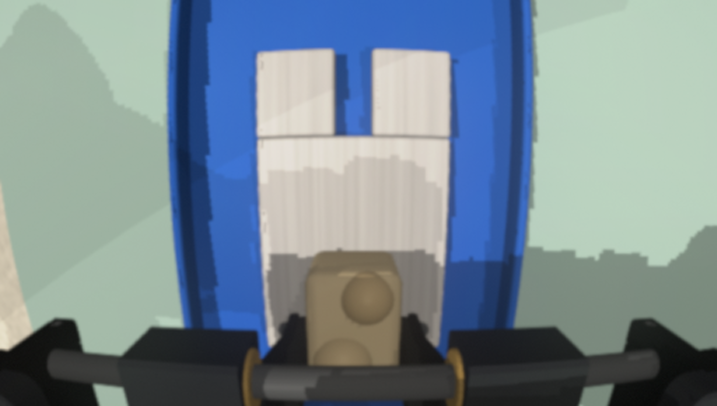

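servo_tool(commands=[[0, 0, -0.02, 0], [0, 0, 0, 0], [0, 0, 0, 0]], force=4)

```text
clock: 28.45
tcp_pos: [451.9, 339.4, 40.3]
tcp_rot: [-3.141, 0.0, -1.632]
force: [-2.9, -1.3, 4.9]
opening: 36.0
```

servo_tool(commands=[[0, 0, 0, 0], [0, 0, 0, 0], [0, 0, 0, 0], [0, 0, 0, 0]], gripper=1)

```text
clock: 28.95
tcp_pos: [451.7, 339.3, 39.9]
tcp_rot: [-3.142, -0.0, -1.632]
force: [0.5, 0.3, 0.4]
opening: 67.9
```

```bash
python3 st.py w22
```

```text
[451.71752803 339.29582234  39.92245692] 67.9287804848505 [0.52965656 0.32300136 0.39934629] [0.04270797 0.00091603 0.01001419]
```

View pics/w22z.png

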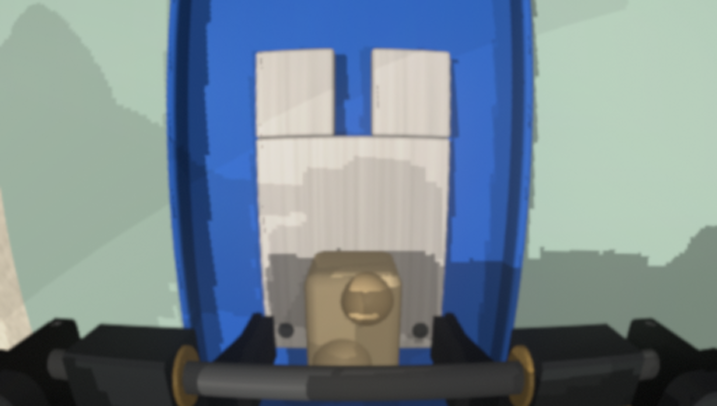

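Released. The plate lies inside the tray with even width at both ends, clear of the walls. I'm waiting for the jaws to open fully, then raising straight up and checking everything.

servo_tool(commands=[[0, 0, 0, 0], [0, 0, 0, 0], [0, 0, -0.4, 0], [0, 0, -0.8, 0], [0, 0, -1, 0], [0, 0, -1, 0], [0, 0, -1, 0], [0, 0, -1, 0], [0, 0, -1, 0], [0, 0, -1, 0], [0, 0, -0.8, 0], [0, 0, 0, 0]])

```text
clock: 30.5
tcp_pos: [452.8, 340.0, 243.0]
tcp_rot: [-3.138, 0.003, -1.632]
force: [-0.7, 0.2, -0.6]
opening: 87.0
```

```bash
python3 - <<'E'
from h import *
for n,t in (('wrist','w23'),('side','s23'),('top','t23')):
    c,o=snap(n,t)
print(o['clock'],o['tcp_pos'],o['force'],o['opening'])
im=cv2.imread('pics/w23.png'); cv2.imwrite('pics/w23z.png',cv2.resize(im,None,fx=1.5,fy=1.5,interpolation=cv2.INTER_CUBIC))
im=cv2.imread('pics/s23.png')[90:310,80:340]; cv2.imwrite('pics/s23z.png',cv2.resize(im,None,fx=2.7,fy=2.7,interpolation=cv2.INTER_CUBIC))
im=cv2.imread('pics/t23.png')[60:260,100:400]; cv2.imwrite('pics/t23z.png',cv2.resize(im,None,fx=2.5,fy=2.5,interpolation=cv2.INTER_CUBIC))
E
```

```text
30.6 [451.46676657 339.21645881 239.80399376] [ 0.09460666  0.0378449  -0.60922315] 86.95165309552252
```

View pics/w23z.png

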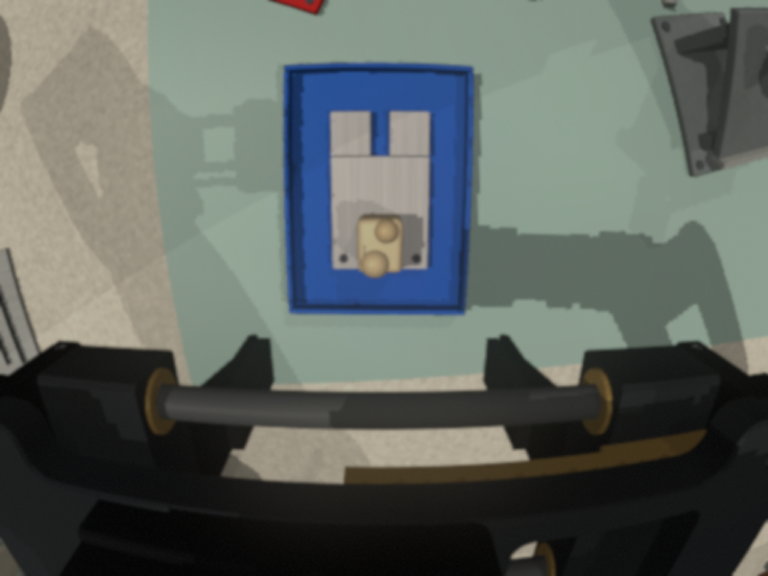

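View pics/s23z.png

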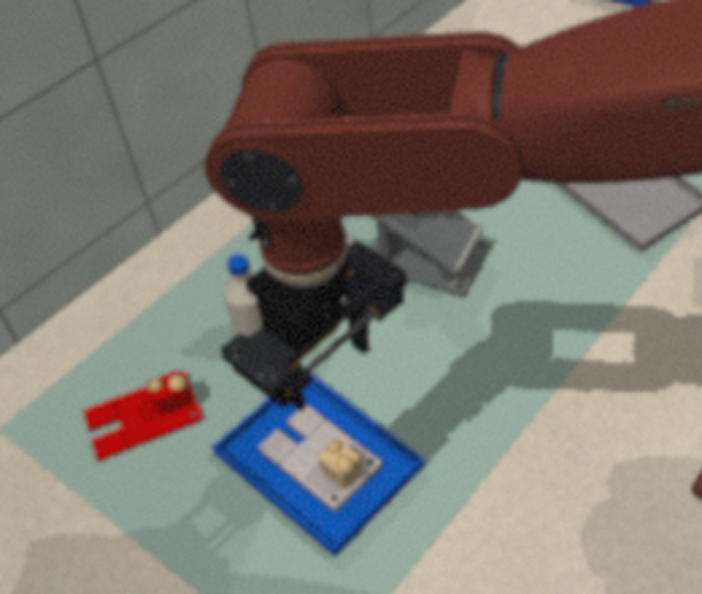

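View pics/t23z.png

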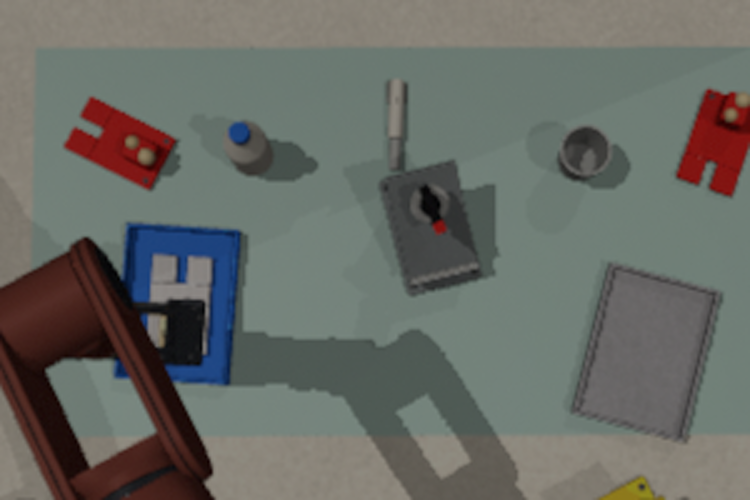

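Wrist, side and top views agree. The plate lies flat in the blue tray, specimen up, well inside the walls. The knob's red end is at (439,226), where it was right after loosening, and the bottle, cup and handpiece haven't moved. I'm handing in.

```bash
python3 -c "
from cell import robot
print(robot.finish_job())"
```

```text
the job is handed in; nothing more can be done
None
```

The knob is fully loosened and the carrier plate lies flat in the blue tray, specimen upward. I handed the job in at about 30.6 s of the 69 s allowed.

- **Knob:** I turned it clockwise with the jaws loosely straddling the bar. The torque went from about 0.1–0.3 N m while turning to 1.34 N m at the stop. A second push gave 1.30 N m at the same angle. The pictures show about 151° of turn, which fits the 3.0 rad stop. The knob's height measured about 3 mm less than the geometry predicts; I put this down to measurement error, since the rise matched to within about 1 mm.
- **Drawing out:** I gripped the block across its 36 mm at 60 N and lifted it about 11.5 mm square to the slope. I then drew it about 70 mm down the slope without it touching anything or slipping in the grip.
- **Laying down:** The tool cannot tilt, so just above the tray floor I eased the grip force down until the plate pivoted in the pads. This began at about 17 N, and the slotted end came down in under 0.6 s; I saw only the start and end of it, so how gently it landed was not measured. I then lowered the blunt end until the floor pushed back with about 7 N, opened the jaws and rose clear.
- **Last checks:** The wrist and side views show the plate flat and away from the tray walls. In the top view the knob is unchanged since loosening, and the bottle, cup and handpiece are where they were. The grey tray is empty, and the gripper is touching nothing.

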